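Refit a gas hob's burner caps and tap knob and hold the knob pressed

TASK

The two-burner gas hob has been cleaned and has to go back together for a spark test: first set the two black burner caps from the drying mat into the burners they fit, the large one in the large burner and the small one in the small, each lying flat, fully home and let go. Then take the loose knob, turn it so that its white pointer looks to the red off dot beside the bare tap stem and the flat in its bore matches the flat of the stem, push it fully onto the stem, press it right down against the tap's spring and finish while still holding it pressed down. Do not press the other knob, and leave the jar, mug and pastry brush where they are.

Things in the scene. Friction and masses are not known exactly. Their poses are not given: they have to be found in the camera images.
- hob: stainless two-burner gas hob, fixed on the worktop, 300 (x) x 420 (y) mm, its top 10 mm above the worktop. Origin: centre of the underside; +x points to its rear, away from the robot at yaw 0. Burners: 30 mm behind its centre, 110 mm to either side (which is which varies); taps: 90 mm in front of its centre, 40 mm to either side (which is bare varies).
- burner_large_rim (a point): centre of the upper rim of the large burner, an aluminium crown 59 mm across with an upright round bore 44 mm across and 13 mm deep; the rim is 22 mm above the hob's top. A cap is home when its rim lies on the crown, its spigot in the bore: then the cap's origin is 8 mm below this point.
- burner_small_rim (a point): the same for the small burner: crown 41 mm across, bore 28 mm across and 13 mm deep, rim 22 mm above the hob's top; cap home when its origin is 8 mm below this point.
- cap_large: large burner cap, black enamelled steel, about 0.16 kg, lying right way up on the mat: a disc 64 mm across and 7 mm thick (8 to 15 mm above its origin) with a round locating spigot 40 mm across and 8 mm high underneath, bevelled at the foot. Origin: centre of the spigot's underside; z up. Its yaw does not matter.
- cap_small: small burner cap, the same shape, about 0.08 kg: disc 46 mm across and 7 mm thick (8 to 15 mm above its origin), spigot 24 mm across and 8 mm high. Origin: centre of the spigot's underside.
- knob: loose black knob, 0.06 kg, standing upright on the mat: skirt 44 mm across, 16 high; on it a bar grip 12 mm wide (y), 40 long (x), 16 to 34 mm above the origin. Origin: centre of the underside; +x: to the bar end with the white pointer line. Underside: blind D-bore on the axis, 14 mm deep, 12.2 across, flat 1.75 mm from the axis on the +x side, mouth bevelled. Starts up to 60 degrees off the stem.
- mat: pale grey-green silicone drying mat, fixed, 240 (x) x 190 (y) x 4 mm; the two caps and the knob stand on it. Origin: centre of its underside.
- stem_tip (a point): top centre of the bare brass tap stem (moves down with it): upright D-shaft 11 mm across, flat 1.3 mm from its axis, standing 21 mm out of the hob's top, top edge bevelled 1 mm. +x points out of the flat, to the red off dot 34 mm away; the knob belongs on with its +x that way, within 10 degrees; far off, it jams. The stem does not turn. Knob fully on: its origin is 14 mm below this point.
- stem (a joint): how far the bare stem is pressed down, m: 0 = out, 0.005 = right down (stop). A spring pushes it back out, about 5 N at the start and 11 N when right down.
- other_knob (a joint): how far the knob already fitted on the other tap is pressed down, m: 0 = out, 0.005 = right down; the same spring.
- other_knob_top (a point): centre of the top of that fitted knob (same shape as the loose one), 41 mm above the hob's top and 80 mm from the bare stem.
- jar: amber glass jar with steel lid, 80 mm across, 130 mm high, left of the hob; leave alone. Origin: centre of its underside.
- mug: blue mug, 80 mm across, 90 mm high, right of the mat; leave alone. Origin: centre of its underside.
- brush: flat pastry brush with wooden handle, lying right of the mat along x; leave alone. Origin: centre of its underside.
Things that resemble listed ones, but are neither listed nor needed, are in the scene too. What is shaped like the cap_large but blue is not meant. What is shaped like the knob but purple is not meant.

How it is judged:
By the outcome, as a careful person would: the job done as asked, in the order asked, and still so for the second after the job is handed in, while the arm keeps its last pose, push and grip.
It also fails if it takes over 72 s, if anything falls off the work surface, if the arm or the gripper's body presses on something with over 40 N, if the wrist force passes 120 N, or if a joint passes its speed limit or range.

ROBOT

A 6-joint arm with a two-finger parallel gripper is mounted at the origin on the work surface. World frame = base frame: x ahead of the robot, y to its left, z up, the work surface at z = 0. Lengths are in m, angles in rad, forces in N, time in s.
With the tool pointing down it reaches from about 0.35 to 0.775 m from the base axis. Payload 5.5 kg.
Tool frame: the origin (TCP) lies between the finger pads; the fingertips stand 25 mm ahead of it and the grasp point (between the pads) lies 6 mm ahead of it (tcp_to_tips is the y of the fingertips in the tool frame, in m); y points along the fingers, z is the direction in which the jaws open and shut, and the axes are right-handed (so a half turn about y gives the same grasp; the last joint's range is limited). The gripper opens to 85 mm and grips with 20 to 120 N. Pads are 22 mm wide; open, the fingers measure 114 mm over their backs; the gripper's body (76 mm by 85 mm) begins 54 mm behind the grasp point. The pads swing forward as they close: fully open they stand 13 mm farther back than shut.
Start: joints at [-1.395, 0.313, 0.046, 1.304, 0, 1.431], TCP at [0.179, -0.547, 0.22] pointing down, gripper open.
Joint ranges: [-2.76, 2.76], [-0.86, 1.69], [-1.03, 1.26], [-2.2, 2.34], [-1.47, 1.5], [-3.14, 3.14]. Speed limits (rad/s): [2.57, 2.57, 3.14, 3.14, 3.14, 3.14].

INTERFACE

Orientations are given as a 3x3 rotation matrix whose columns are the frame's x, y, z axes.
In Python, from plant import get_state, grab_frame, close_job, tcp_to_tips gives the robot as it stands.
- The arm moves only by the tool play_rows, never from a script. Its argument "rows" is a list of rows, each an object of numbers: "x", "y", "z": the shift along the tool's x, y, z in mm; "roll": the turn about the tool's y in rad. A call has 1 to 10 rows; each row shifts and turns the commanded pose from where the row before left it, along the tool's axes as they then stand; what a row does not reach is not made up. A row lasts 1/10 s, in which the tool goes at most 50 mm and 8.59 degrees, less where a joint would pass 70% of its speed; a pose out of reach is approached as far as the arm can. A call with a gripper value outside its range is refused whole. "claw" is the closure, from 0 (fully open) to 1 (shut), set as the call begins (left out, the last holds). The fingers move at their own pace and stop on an object; "newtons" is the grip in N (left out, the last holds). Time passes only in rows, so rows that do not move let the fingers close. It gives the time, the measured TCP pose, the force and the opening at its end, in the units of the state.
- get_state(): the state, without advancing time (a new reading comes with each control period).
- grab_frame(name): name is "scene" or "top"; returns a dict with "pixels" (480x640x3 uint8, blue, green, red), "fx", "fy", "cx", "cy" (pixels), "R" (3x3) and "t" (3): a world point X has camera coordinates R X + t. Camera axes: x right, y down, z forward; pixel columns grow to the right and rows downward; lengths in m; the calibration is good to about 2 mm. A picture is of the moment at which its call begins. There is no depth.
- close_job(): hands the job in, once; it reports no verdict.
The state is a dict: "time": time; "q": joint angles; "dq": joint speeds; "tau": joint torques, N m; "tool_pos": TCP position; "orientation": TCP orientation; "wrist_force": force on the tool from outside, world axes, zero at the start; "wrist_torque": the same for the moment, N m; "grip_width": opening from 0.0 (shut) to 1.0 (fully open).
Only numpy, scipy, OpenCV 4.12 (cv2) and the standard library are available. Lean on these libraries where they do the work, as an engineer would, in place of code of your own. Each camera call takes 0.05 s, during which the arm holds its last target.

## Working session

There is one attempt and no reset: what is moved stays moved. The work goes in short steps, Python scripts to look and compute and a tool call to move; the robot and the scene stay as the last step left them, time stands still between calls to the robot, and variables do not carry over. Pictures are saved under pics/ and viewed, and the job is handed in when it is done.

Besides the shell and the picture viewer there is one more tool, called after "Request:" by a JSON object that holds its "name" and its "arguments". play_rows: Moves the arm, as the interface text tells. Its arguments: {"type":"object","properties":{"rows":{"type":"array","items":{"type":"object","properties":{"x":{"type":"number"},"y":{"type":"number"},"z":{"type":"number"},"roll":{"type":"number"}}}},"claw":{"type":"number"},"newtons":{"type":"number"}},"required":["rows"]}

```bash
mkdir -p pics; ls; python3 - <<'E'
from plant import *
import cv2,numpy as np
for n in("scene","top"):
    f=grab_frame(n); cv2.imwrite(f"pics/{n}0.png",np.array(f["pixels"])); print(n,f["fx"],f["fy"],f["cx"],f["cy"],np.round(f["R"],4).tolist(),np.round(f["t"],4).tolist())
s=get_state();print(s,tcp_to_tips)
E
```

```text
pics
scene 506.9231620605506 506.9231620605506 320.6754328515483 242.74430711919155 [[0.8482, 0.5296, -0.0016], [0.2985, -0.4807, -0.8245], [-0.4375, 0.6989, -0.5658]] [-0.3917, -0.1141, 1.5799]
top 575.0646794869513 575.0646794869513 325.49491338771463 245.33311093495655 [[0.0094, -0.9999, 0.0039], [-0.9883, -0.0099, -0.1521], [0.1521, -0.0024, -0.9884]] [-0.0435, 0.5098, 1.656]
{'time': 0.1, 'q': array([-1.39463746e+00,  3.13931254e-01,  4.50955179e-02,  1.30362848e+00,
        2.47299986e-05,  1.43118770e+00]), 'dq': array([-0.00068332, -0.0008439 ,  0.00409765,  0.00036385, -0.00113647,
        0.00108723]), 'tau': array([ 2.90095006e-03, -4.81727457e+01,  2.99244064e+01,  1.27516792e-02,
       -8.64258323e-05, -3.81125403e-06]), 'tool_pos': array([ 0.17847197, -0.54609247,  0.21929589]), 'orientation': array([[-9.50558358e-01, -2.67948973e-04,  3.10545869e-01],
       [-3.10545878e-01,  1.64641124e-03, -9.50556967e-01],
       [-2.56585444e-04, -9.99998609e-01, -1.64822041e-03]]), 'wrist_force': array([-0.26759941,  0.05452448, -0.70853126]), 'wrist_torque': array([-0.04547193,  0.00439787, -0.05008201]), 'grip_width': 1.0008159921711666} 0.025
```

View pics/scene0.png

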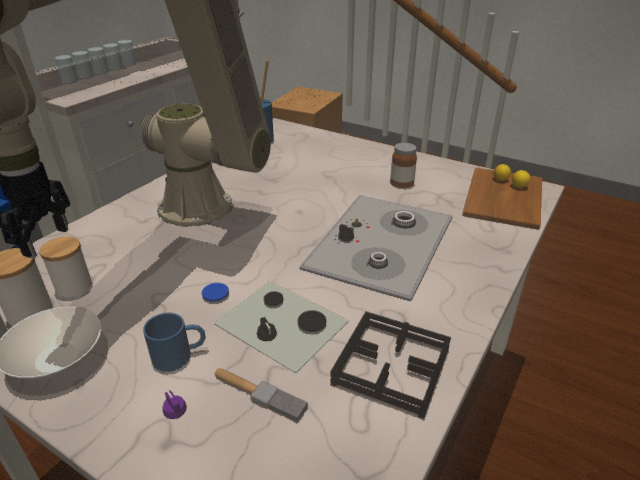

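View pics/top0.png

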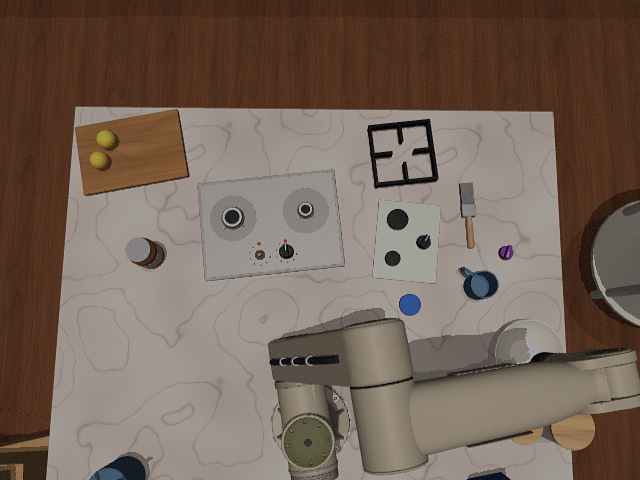

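Both views show the same layout. Candidates in the top view:
- **Large cap:** black disc at (397,219). The blue disc at (410,304) is a decoy.
- **Small cap:** black disc at (392,258).
- **Knob:** black on the mat at (424,241). The purple one at (506,252) is a decoy, and the one at (286,251) is the fitted knob.
- **Bare stem:** (260,254).
- **Burners:** large at (232,217), small at (306,210).

I'll check these in close crops.

```bash
python3 - <<'E'
import cv2,numpy as np
t=cv2.imread("pics/top0.png");s=cv2.imread("pics/scene0.png")
a=cv2.resize(t[190:290,365:445],None,fx=5,fy=5,interpolation=cv2.INTER_CUBIC)
b=cv2.resize(s[280:350,240:340],None,fx=4,fy=5*1.0,interpolation=cv2.INTER_CUBIC)
b=cv2.copyMakeBorder(b,0,500-b.shape[0],0,0,cv2.BORDER_CONSTANT)
cv2.imwrite("pics/cropm.png",np.hstack([a,b]))
a=cv2.resize(t[190:275,205:335],None,fx=6,fy=6,interpolation=cv2.INTER_CUBIC)
cv2.imwrite("pics/croph.png",a)
a=cv2.resize(s[200:275,330:430],None,fx=8,fy=8,interpolation=cv2.INTER_CUBIC)
cv2.imwrite("pics/crops.png",a)
E
```

```text
(no output)
```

View pics/cropm.png

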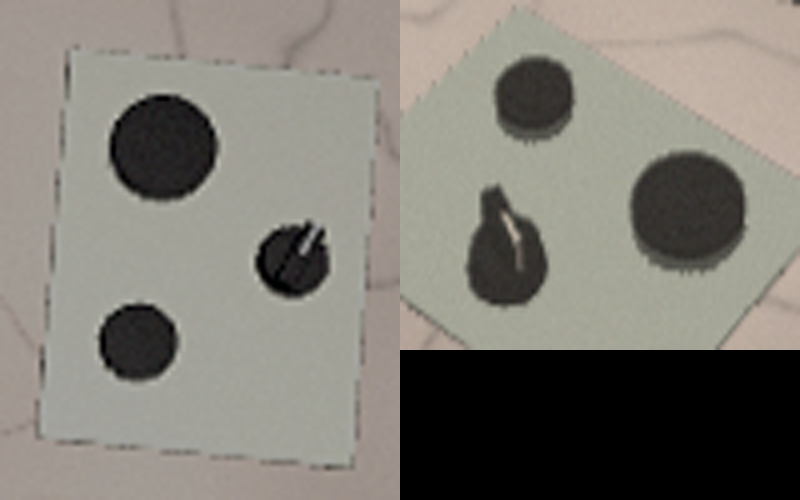

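View pics/croph.png

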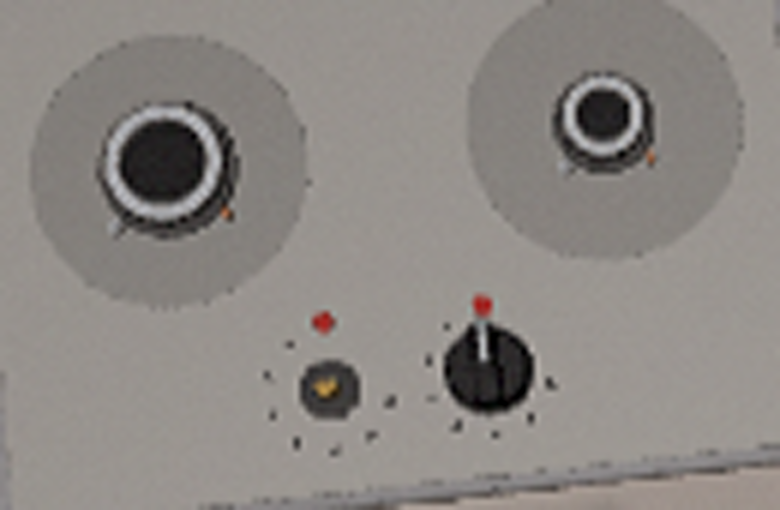

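View pics/crops.png

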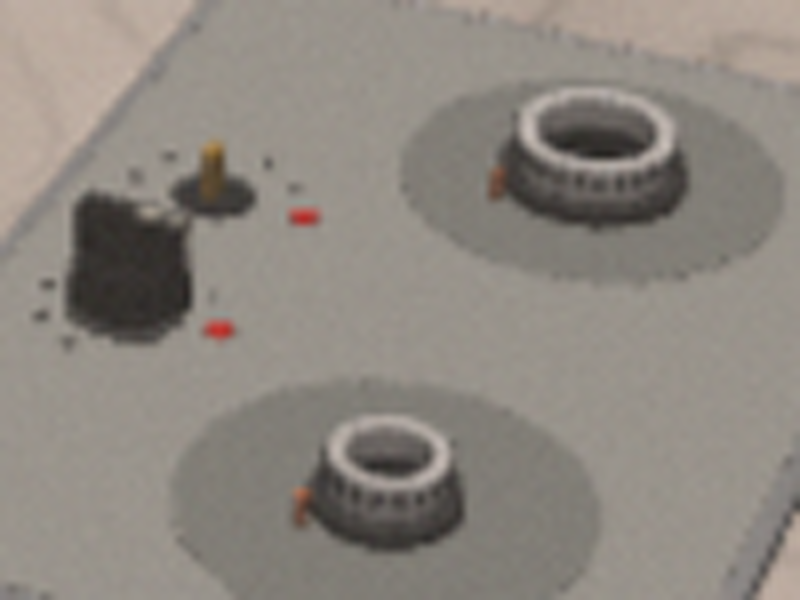

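Crops confirm the choice: two black caps, the black knob with its white pointer up and to the right, large burner left, small burner right, and the bare brass stem on the left tap. Next I'll measure.

```bash
cat > h.py <<'E'
import cv2,numpy as np
from plant import grab_frame,get_state
def ray(f,uv,z):
    R=np.array(f["R"]);t=np.array(f["t"]);c=-R.T@t
    d=R.T@np.array([(uv[0]-f["cx"])/f["fx"],(uv[1]-f["cy"])/f["fy"],1])
    return c+d*(z-c[2])/d[2]
def proj(f,X):
    p=np.array(f["R"])@np.array(X)+np.array(f["t"]);return np.array([f["fx"]*p[0]/p[2]+f["cx"],f["fy"]*p[1]/p[2]+f["cy"]])
def blobs(mask,roi,mn=3):
    x0,y0,x1,y1=roi;m=np.zeros_like(mask);m[y0:y1,x0:x1]=mask[y0:y1,x0:x1]
    n,l,s,c=cv2.connectedComponentsWithStats(m.astype(np.uint8))
    return [(int(s[i,4]),c[i].round(2),i,l==i) for i in range(1,n) if s[i,4]>=mn]
def wcent(g,roi,dark,bg):  # subpixel weighted centroid
    x0,y0,x1,y1=roi;p=g[y0:y1,x0:x1].astype(float);w=np.clip((bg-p)/(bg-dark),0,1);w[w<.15]=0
    yy,xx=np.mgrid[y0:y1,x0:x1];return np.array([(w*xx).sum(),(w*yy).sum()])/w.sum(),w.sum()
E
cat > m.py <<'E'
from h import *
ft=grab_frame("top");fs=grab_frame("scene")
gt=cv2.cvtColor(np.array(ft["pixels"]),cv2.COLOR_BGR2GRAY);gs=cv2.cvtColor(np.array(fs["pixels"]),cv2.COLOR_BGR2GRAY)
print("mat gray",gt[240,400],gs[320,285])
for n,r1,r2 in(("capL",(383,205,412,234),(294,306,331,337)),("capS",(381,247,404,270),(260,288,288,310))):
    for nm,f,g,r in(("top",ft,gt,r1),("scene",fs,gs,r2)):
        c,a=wcent(g,r,30,np.median([g[r[1],r[0]],g[r[1],r[2]-1],g[r[3]-1,r[0]],g[r[3]-1,r[2]-1]]))
        print(n,nm,c.round(2),a.round(0),ray(f,c,.0155).round(4))
# red dots
for nm,f in(("top",ft),("scene",fs)):
    p=np.array(f["pixels"]).astype(int);m=(p[...,2]-p[...,1]>50)&(p[...,2]-p[...,0]>50)
    roi=(240,230,300,255) if nm=="top" else (340,215,375,250)
    for b in blobs(m,roi): print("red",nm,b[:2],ray(f,b[1],.010).round(4))
    m=(p[...,2]-p[...,0]>35)&~m
    roi=(250,245,270,265) if nm=="top" else (345,212,370,232)
    for b in blobs(m,roi,2): print("brass",nm,b[:2],ray(f,b[1],.031).round(4))
# burner rims: bright rings -> ellipse of the bore/outer
for nm,f,g in(("top",ft,gt),("scene",fs,gs)):
    for n,roi in (("L",(215,200,250,235)),("S",(292,197,320,225))) if nm=="top" else (("L",(388,205,420,232)),("S",(364,246,392,270))):
        x0,y0,x1,y1=roi;sub=g[y0:y1,x0:x1];big=cv2.resize(sub,None,fx=8,fy=8,interpolation=cv2.INTER_CUBIC)
        for th in(165,180,195):
            m=(big>th).astype(np.uint8);cs,h=cv2.findContours(m,cv2.RETR_CCOMP,cv2.CHAIN_APPROX_NONE)
            if not cs: continue
            k=max(range(len(cs)),key=lambda i:len(cs[i]) if h[0][i][3]<0 else 0)
            e=cv2.fitEllipse(cv2.convexHull(cs[k]));c=(np.array(e[0])+.5)/8-.5+[x0,y0]
            print("rim",n,nm,th,c.round(2),np.array(e[1]).round(0)/8,ray(f,c,.032).round(4))
E
python3 m.py
```

```text
mat gray 162 167
capL top [397.14 219.05] 349.0 [ 0.5961 -0.2536  0.0155]
capL scene [311.58 321.67] 455.0 [ 0.5989 -0.2578  0.0155]
capS top [392.15 257.95] 184.0 [ 0.4778 -0.2376  0.0155]
capS scene [273.13 299.15] 221.0 [ 0.4807 -0.2414  0.0155]
red top (9, array([284.89, 240.33])) [0.5287 0.0835 0.01  ]
red top (8, array([258.5, 243. ])) [0.5198 0.1624 0.01  ]
brass top (2, array([258.5, 245. ])) [0.5105 0.1598 0.031 ]
brass top (10, array([258.8, 254. ])) [0.4836 0.1582 0.031 ]
red scene (7, array([367.71, 226.43])) [0.5185 0.1655 0.01  ]
red scene (6, array([357. , 240.5])) [0.5269 0.0856 0.01  ]
brass scene (14, array([355.93, 219.93])) [0.4881 0.1486 0.031 ]
rim L top 165 [231.67 216.49] [17.75  18.625] [0.5955 0.242  0.032 ]
rim L top 180 [239.51 219.2 ] [0.875 2.125] [0.5875 0.2184 0.032 ]
rim L top 195 [239.46 219.26] [0.375 0.625] [0.5873 0.2185 0.032 ]
rim S top 165 [305.03 208.67] [12.125 12.375] [0.6216 0.0237 0.032 ]
rim S top 180 [310.32 208.63] [1.5 4.5] [0.6219 0.0079 0.032 ]
rim S top 195 [310.52 209.46] [0.375 1.375] [0.6193 0.0073 0.032 ]
rim L scene 165 [401.57 214.82] [ 8.5 14. ] [0.588  0.2418 0.032 ]
rim L scene 180 [395.62 215.73] [0.875 3.   ] [0.5755 0.2281 0.032 ]
rim S scene 165 [379.12 255.86] [ 8.125 12.75 ] [0.6238 0.0249 0.032 ]
rim S scene 180 [371.61 255.52] [0.625 1.625] [0.6067 0.016  0.032 ]
```

```bash
cat > k.py <<'E'
from h import *
from scipy.optimize import least_squares
import sys
f=grab_frame("top");p=np.array(f["pixels"]);g=cv2.cvtColor(p,cv2.COLOR_BGR2GRAY)
# rigid fit of measured hob points
M=np.array([[.03,.11],[.03,-.11],[-.056,.04],[-.056,-.04]]);W=np.array([[.5955,.242],[.6216,.0237],[.5198,.1624],[.5287,.0835]])
a=M-M.mean(0);b=W-W.mean(0);yaw=np.arctan2((a[:,0]*b[:,1]-a[:,1]*b[:,0]).sum(),(a*b).sum())
R=np.array([[np.cos(yaw),-np.sin(yaw)],[np.sin(yaw),np.cos(yaw)]]);T=W.mean(0)-R@M.mean(0)
print("hob",T,np.degrees(yaw),"res mm",((M@R.T+T-W)*1000).round(1).tolist())
for n,q in(("L",(.03,.11)),("S",(.03,-.11)),("stem",(-.09,.04)),("other",(-.09,-.04))):print(n,(R@q+T).round(4))
# knob: dark contour upscaled
x0,y0,x1,y1=412,226,436,256;k=8
big=cv2.resize(g[y0:y1,x0:x1],None,fx=k,fy=k,interpolation=cv2.INTER_CUBIC)
m=(big<95).astype(np.uint8);cs,_=cv2.findContours(m,cv2.RETR_EXTERNAL,cv2.CHAIN_APPROX_NONE);c=max(cs,key=cv2.contourArea)[:,0,:]
px=(c+.5)/k-.5+[x0,y0]
P=np.array([ray(f,u,.016)[:2] for u in px])
r=least_squares(lambda v:np.hypot(*(P-v[:2]).T)-v[2],[*P.mean(0),.022],loss="soft_l1",f_scale=.0008)
print("knob circle",r.x.round(4),len(P))
h=p.astype(int).min(2);mm=(h>90);mm2=np.zeros_like(mm)
for yy in range(y0,y1):
    for xx in range(x0,x1):
        if mm[yy,xx] and np.hypot(*(ray(f,(xx,yy),.038)[:2]-r.x[:2]))<.019: mm2[yy,xx]=1
ys,xs=np.nonzero(mm2);print(list(zip(xs,ys,h[ys,xs])))
Q=np.array([ray(f,u,.038)[:2] for u in zip(xs,ys)]);w=h[ys,xs]-60.
c0=(Q*w[:,None]).sum(0)/w.sum();d=c0-r.x[:2];print("pointer centroid",c0,np.degrees(np.arctan2(d[1],d[0])))
D=Q-c0;C=(D*w[:,None]).T@D;e,V=np.linalg.eigh(C);print("axis",np.degrees(np.arctan2(V[1,1],V[0,1])),e)
cv2.imwrite("pics/knob1.png",cv2.resize(p[y0:y1,x0:x1],None,fx=20,fy=20,interpolation=cv2.INTER_NEAREST))
E
python3 k.py
```

```text
hob [0.57930969 0.12942971] 6.75766082945362 res mm [[0.7, 0.2], [0.4, 0.0], [-0.8, 0.2], [-0.3, -0.4]]
L [0.5962 0.2422]
S [0.622  0.0237]
stem [0.4852 0.1586]
other [0.4946 0.0791]
knob circle [ 0.5271 -0.3302  0.0215] 429
[(np.int64(422), np.int64(235), np.int64(93)), (np.int64(427), np.int64(236), np.int64(139)), (np.int64(427), np.int64(237), np.int64(136)), (np.int64(426), np.int64(238), np.int64(144)), (np.int64(429), np.int64(238), np.int64(97)), (np.int64(425), np.int64(239), np.int64(114)), (np.int64(426), np.int64(239), np.int64(139)), (np.int64(430), np.int64(239), np.int64(99)), (np.int64(425), np.int64(240), np.int64(139)), (np.int64(430), np.int64(240), np.int64(93))]
pointer centroid [ 0.53501687 -0.33695128] -40.52727752708101
axis 71.88767089453589 [0.01079722 0.01967666]
```

View pics/knob1.png

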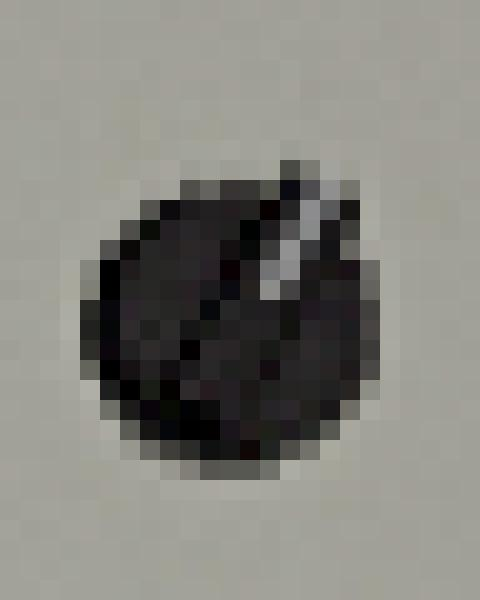

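Request:
{"name": "play_rows", "arguments": {"claw": 0, "newtons": 40, "rows": [{"x": -40,"z": -12},{"x": -40,"z": -12},{"x": -40,"z": -12},{"x": -40,"z": -12},{"x": -40,"z": -12},{"x": -40,"z": -12},{"x": -40,"z": -12},{"x": -40,"z": -12},{"x": -40,"z": -12},{"x": -40,"z": -12}]}}

```text
$.rows[0]: bad value
```

```bash
cat > d.py <<'E'
# usage: d.py x y z heading_deg : shift in tool axes (mm) & roll (rad) from the measured pose
import sys,numpy as np
from plant import get_state
s=get_state();O=np.array(s["orientation"]);p=np.array(s["tool_pos"])
t=np.array([float(v) for v in sys.argv[1:4]]);h=np.degrees(np.arctan2(O[1,2],O[0,2]))
print("t",round(s["time"],2),"p",(p*1000).round(1),"head",h.round(2),"tilt",(O[:2,1]*57.3).round(2),"F",np.round(s["wrist_force"],1),"M",np.round(s["wrist_torque"],2),"w",round(s["grip_width"]*85,1),"q",np.round(s["q"],2))
w=t-p;d=(h-float(sys.argv[4])+90)%180-90
yz=O.T@w*1000
print("shift",yz.round(1),"roll",np.radians(d).round(3))
E
python3 d.py .5961 -.2536 .12 -83.2
```

```text
t 0.25 p [ 178.5 -546.4  219.7] head -71.91 tilt [-0.01  0.04] F [0.4 0.5 0.1] M [-0.02 -0.01  0.01] w 85.0 q [-1.39  0.31  0.05  1.3   0.    1.43]
shift [-487.8   99.9 -148.5] roll 0.197
```

Request:
{"name": "play_rows", "arguments": {"claw": 0, "newtons": 40, "rows": [{"x": -40,"y": 0,"z": -12,"roll": 0},{"x": -40,"y": 0,"z": -12,"roll": 0},{"x": -40,"y": 0,"z": -12,"roll": 0},{"x": -40,"y": 0,"z": -12,"roll": 0},{"x": -40,"y": 0,"z": -12,"roll": 0},{"x": -40,"y": 0,"z": -12,"roll": 0},{"x": -40,"y": 0,"z": -12,"roll": 0},{"x": -40,"y": 0,"z": -12,"roll": 0},{"x": -40,"y": 0,"z": -12,"roll": 0},{"x": -40,"y": 0,"z": -12,"roll": 0}]}}

```text
time: 1.25
tool_pos: [0.5228, -0.3071, 0.2201]
orientation: [[-0.951, -0.0, 0.311], [-0.311, -0.0, -0.951], [0.0, -1.0, 0.0]]
wrist_force: [0.2, -0.2, 0.4]
grip_width: 0.999
```

```bash
python3 d.py .5961 -.2536 .07 -83.2
```

```text
t 1.25 p [ 522.8 -307.1  220.1] head -71.9 tilt [-0.   -0.01] F [ 0.2 -0.2  0.4] M [-0.02 -0.01  0.  ] w 84.9 q [-0.66  0.38  0.13  1.33 -0.    2.16]
shift [-86.3 150.1 -28.1] roll 0.197
```

Request:
{"name": "play_rows", "arguments": {"rows": [{"x": -28.8,"y": 10,"z": -9.4,"roll": 0},{"x": -28.8,"y": 20,"z": -9.4,"roll": 0},{"x": -28.7,"y": 30,"z": -9.3,"roll": 0},{"x": 0,"y": 40,"z": 0,"roll": 0.1},{"x": 0,"y": 40,"z": 0,"roll": 0.097},{"x": 0,"y": 0,"z": 0,"roll": 0}], "claw": 0}}

```text
time: 1.85
tool_pos: [0.5907, -0.2519, 0.0736]
orientation: [[-0.993, -0.01, 0.119], [-0.119, 0.006, -0.993], [0.01, -1.0, -0.007]]
wrist_force: [-0.1, -0.0, -0.2]
grip_width: 0.998
```

```bash
python3 d.py .5961 -.2536 .03 -83.2; python3 - <<'E'
from h import *
for n,b in(("top",(360,190,450,290)),("scene",(250,230,370,360))):
    f=grab_frame(n);p=np.array(f["pixels"]);cv2.imwrite(f"pics/{n}1.png",cv2.resize(p[b[1]:b[3],b[0]:b[2]],None,fx=4,fy=4,interpolation=cv2.INTER_CUBIC))
a=cv2.imread("pics/top1.png");b=cv2.imread("pics/scene1.png");H=max(a.shape[0],b.shape[0])
pad=lambda i:cv2.copyMakeBorder(i,0,H-i.shape[0],0,0,cv2.BORDER_CONSTANT)
c=np.hstack([pad(a),pad(b)]);c=cv2.resize(c,(800,int(H*800/c.shape[1])));cv2.imwrite("pics/both1.png",c)
E
```

```text
t 1.85 p [ 590.7 -251.9   73.6] head -83.17 tilt [-0.6   0.34] F [-0.1 -0.  -0.2] M [ 0.05  0.05 -0.02] w 84.8 q [-0.53  0.53  0.    1.06 -0.    2.49]
shift [-5.6 43.5  2.6] roll 0.0
```

View pics/both1.png

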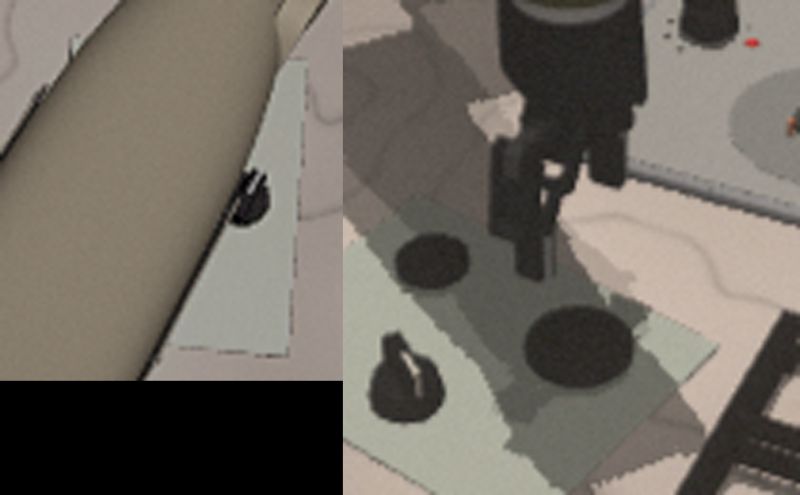

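Request:
{"name": "play_rows", "arguments": {"rows": [{"x": 0,"y": 0,"z": 0,"roll": 0},{"x": 0,"y": 0,"z": 0,"roll": 0}]}}

```text
time: 2.15
tool_pos: [0.5964, -0.2561, 0.0831]
orientation: [[-0.993, 0.004, 0.119], [-0.119, -0.003, -0.993], [-0.004, -1.0, 0.003]]
wrist_force: [0.6, -0.2, -0.2]
grip_width: 1.001
```

```bash
python3 d.py .5961 -.2536 .03 -83.2
```

```text
t 2.15 p [ 596.4 -256.1   83.1] head -83.17 tilt [ 0.24 -0.15] F [ 0.6 -0.2 -0.2] M [ 0.06 -0.04  0.01] w 85.1 q [-0.53  0.52  0.01  1.06 -0.    2.49]
shift [ 0.2 53.1 -2.7] roll 0.001
```

Request:
{"name": "play_rows", "arguments": {"rows": [{"x": 0,"y": 10,"z": -2.5,"roll": 0},{"x": 0,"y": 15,"z": 0,"roll": 0},{"x": 0,"y": 10,"z": 0,"roll": 0},{"x": 0,"y": 5,"z": 0,"roll": 0},{"x": 0,"y": 0,"z": 0,"roll": 0},{"x": 0,"y": 0,"z": 0,"roll": 0},{"x": 0,"y": 0,"z": 0,"roll": 0}], "claw": 0.1}}

```text
time: 2.85
tool_pos: [0.595, -0.2526, 0.0407]
orientation: [[-0.993, 0.001, 0.119], [-0.119, -0.001, -0.993], [-0.001, -1.0, 0.001]]
wrist_force: [-0.9, 0.5, 0.5]
grip_width: 0.902
```

```bash
python3 d.py .5961 -.2536 .03 -83.2
```

```text
t 2.85 p [ 595.  -252.6   40.7] head -83.19 tilt [ 0.06 -0.04] F [-0.9  0.5  0.5] M [-0.03 -0.01 -0.03] w 76.7 q [-0.53  0.55 -0.05  0.98 -0.    2.5 ]
shift [-1.  10.7  1.1] roll 0.0
```

Request:
{"name": "play_rows", "arguments": {"rows": [{"x": -1,"y": 3,"z": 1,"roll": 0},{"x": 0,"y": 3,"z": 0,"roll": 0},{"x": 0,"y": 2,"z": 0,"roll": 0},{"x": 0,"y": 0,"z": 0,"roll": 0},{"x": 0,"y": 0,"z": 0,"roll": 0}]}}

```text
time: 3.35
tool_pos: [0.5955, -0.2531, 0.0319]
orientation: [[-0.993, -0.0, 0.119], [-0.119, 0.0, -0.993], [0.0, -1.0, -0.0]]
wrist_force: [-0.3, 0.2, 0.6]
grip_width: 0.901
```

```bash
python3 d.py .5961 -.2536 .03 -83.2
```

```text
t 3.35 p [ 595.5 -253.1   31.9] head -83.19 tilt [-0.01  0.  ] F [-0.3  0.2  0.6] M [0.01 0.03 0.  ] w 76.5 q [-0.53  0.56 -0.05  0.96 -0.    2.5 ]
shift [-0.5  1.9  0.5] roll 0.0
```

Request:
{"name": "play_rows", "arguments": {"rows": [{"x": -0.5,"y": 2,"z": 0.5,"roll": 0},{"x": 0,"y": 2,"z": 0,"roll": 0},{"x": 0,"y": 0,"z": 0,"roll": 0},{"x": 0,"y": 0,"z": 0,"roll": 0}]}}

```text
time: 3.75
tool_pos: [0.5961, -0.2536, 0.028]
orientation: [[-0.993, -0.0, 0.119], [-0.119, -0.0, -0.993], [0.0, -1.0, -0.0]]
wrist_force: [-0.0, -0.1, 0.3]
grip_width: 0.901
```

```bash
python3 d.py .5961 -.2536 .03 -83.2
```

```text
t 3.75 p [ 596.1 -253.6   28. ] head -83.19 tilt [-0.01 -0.  ] F [-0.  -0.1  0.3] M [0.01 0.02 0.  ] w 76.6 q [-0.53  0.56 -0.05  0.95 -0.    2.5 ]
shift [ 0. -2. -0.] roll 0.0
```

Request:
{"name": "play_rows", "arguments": {"rows": [{"x": 0,"y": 2,"z": 0,"roll": 0},{"x": 0,"y": 2,"z": 0,"roll": 0},{"x": 0,"y": 0,"z": 0,"roll": 0},{"x": 0,"y": 0,"z": 0,"roll": 0}]}}

```text
time: 4.15
tool_pos: [0.5961, -0.2536, 0.024]
orientation: [[-0.993, -0.0, 0.119], [-0.119, 0.0, -0.993], [0.0, -1.0, -0.0]]
wrist_force: [-0.4, -0.4, 0.3]
grip_width: 0.902
```

```bash
python3 d.py .5961 -.2536 .03 -83.2
```

```text
t 4.15 p [ 596.1 -253.6   24. ] head -83.19 tilt [-0.01  0.  ] F [-0.4 -0.4  0.3] M [-0.02  0.    0.04] w 76.7 q [-0.53  0.57 -0.06  0.95 -0.    2.5 ]
shift [ 0. -6. -0.] roll 0.0
```

Request:
{"name": "play_rows", "arguments": {"rows": [{"x": 0,"y": 0,"z": 0,"roll": 0},{"x": 0,"y": 0,"z": 0,"roll": 0},{"x": 0,"y": 0,"z": 0,"roll": 0},{"x": 0,"y": 0,"z": 0,"roll": 0},{"x": 0,"y": 0,"z": 0,"roll": 0}], "claw": 0.4, "newtons": 20}}

```text
time: 4.65
tool_pos: [0.5962, -0.2536, 0.0241]
orientation: [[-0.993, 0.0, 0.119], [-0.119, -0.0, -0.993], [-0.0, -1.0, 0.0]]
wrist_force: [-0.6, -0.0, -0.1]
grip_width: 0.604
```

```bash
python3 d.py .5961 -.2536 .03 -83.2
```

```text
t 4.65 p [ 596.2 -253.6   24.1] head -83.19 tilt [ 0.01 -0.01] F [-0.6 -0.  -0.1] M [-0.02  0.03  0.01] w 51.3 q [-0.53  0.57 -0.06  0.95 -0.    2.5 ]
shift [ 0.1 -5.9 -0.1] roll 0.0
```

```bash
cat > v.py <<'E'
import sys
from h import *
f=grab_frame(sys.argv[1]);x0,y0,x1,y1=map(int,sys.argv[2:6]);p=np.array(f["pixels"])[y0:y1,x0:x1]
k=min(800/(x1-x0),600/(y1-y0));cv2.imwrite(sys.argv[6],cv2.resize(p,None,fx=k,fy=k,interpolation=cv2.INTER_CUBIC))
E
python3 v.py scene 250 240 350 340 pics/v1.png
```

```text
(no output)
```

View pics/v1.png

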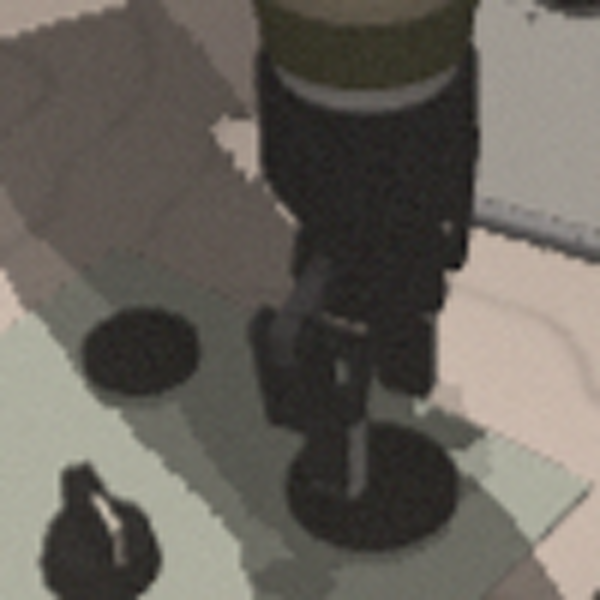

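```bash
python3 - <<'E'
from h import *
f=grab_frame("scene")
for X in([.596,-.2536,.019],[.596,-.2856,.019],[.596,-.29,.01],[.596,-.28,.019],[.596,-.28,.03],[.596,-.222,.019],[.585,-.29,.01],[.607,-.29,.01]):
    print(X,((proj(f,X)-[250,240])*6).round(0))
E
```

```text
[0.596, -0.2536, 0.019] [369. 474.]
[0.596, -0.2856, 0.019] [321. 525.]
[0.596, -0.29, 0.01] [315. 550.]
[0.596, -0.28, 0.019] [330. 516.]
[0.596, -0.28, 0.03] [329. 494.]
[0.596, -0.222, 0.019] [414. 425.]
[0.585, -0.29, 0.01] [290. 539.]
[0.607, -0.29, 0.01] [340. 562.]
```

```bash
python3 - <<'E'
from h import *
f=grab_frame("scene");p=np.array(f["pixels"])[285:340,285:340].astype(float)
p=255*(np.clip(p/110,0,1))**.6
cv2.imwrite("pics/v2.png",cv2.resize(p.astype(np.uint8),None,fx=10,fy=10,interpolation=cv2.INTER_CUBIC))
E
```

```text
(no output)
```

View pics/v2.png

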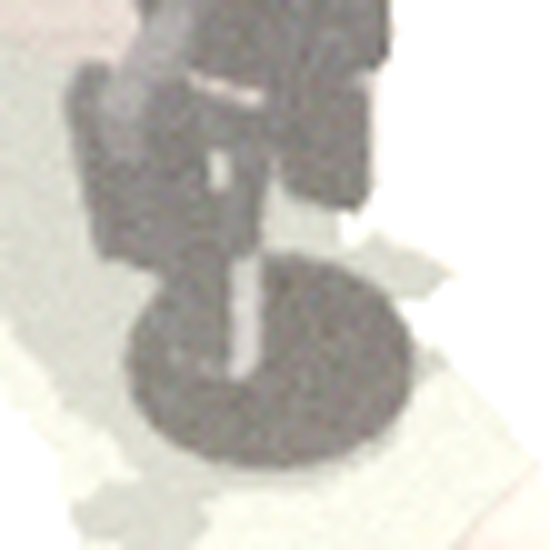

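Request:
{"name": "play_rows", "arguments": {"rows": [{"x": 0,"y": 2,"z": 0,"roll": 0},{"x": 0,"y": 2,"z": 0,"roll": 0},{"x": 0,"y": 0,"z": 0,"roll": 0},{"x": 0,"y": 0,"z": 0,"roll": 0}]}}

```text
time: 5.2
tool_pos: [0.5961, -0.2536, 0.0199]
orientation: [[-0.993, -0.0, 0.118], [-0.118, 0.0, -0.993], [0.0, -1.0, -0.0]]
wrist_force: [-0.0, 0.5, -0.0]
grip_width: 0.604
```

```bash
python3 d.py .5961 -.2536 .03 -83.2
```

```text
t 5.2 p [ 596.1 -253.6   19.9] head -83.19 tilt [-0.02  0.01] F [-0.   0.5 -0. ] M [-0.01  0.    0.02] w 51.3 q [-0.53  0.57 -0.06  0.94 -0.    2.5 ]
shift [ -0.  -10.1   0. ] roll 0.0
```

Request:
{"name": "play_rows", "arguments": {"rows": [{"x": 0,"y": 2,"z": 0,"roll": 0},{"x": 0,"y": 2,"z": 0,"roll": 0},{"x": 0,"y": 0,"z": 0,"roll": 0},{"x": 0,"y": 0,"z": 0,"roll": 0}]}}

```text
time: 5.6
tool_pos: [0.5961, -0.2536, 0.016]
orientation: [[-0.993, -0.0, 0.118], [-0.118, 0.0, -0.993], [0.0, -1.0, -0.0]]
wrist_force: [-0.4, 0.1, -0.1]
grip_width: 0.597
```

```bash
python3 d.py .5961 -.2536 .03 -83.2;python3 v.py scene 250 240 350 340 pics/v3.png
```

```text
t 5.6 p [ 596.1 -253.6   16. ] head -83.2 tilt [-0.01  0.  ] F [-0.4  0.1 -0.1] M [-0.01  0.03  0.02] w 50.8 q [-0.53  0.57 -0.07  0.93 -0.    2.5 ]
shift [  0. -14.  -0.] roll 0.0
```

View pics/v3.png

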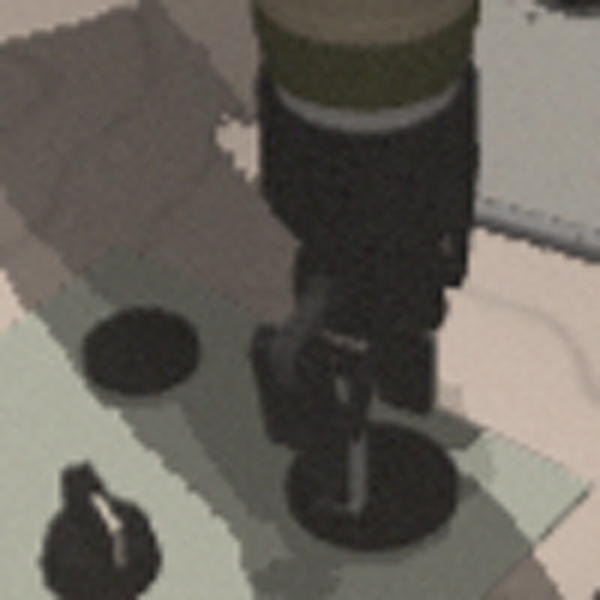

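Request:
{"name": "play_rows", "arguments": {"rows": [{"x": 0,"y": 1.5,"z": 0,"roll": 0},{"x": 0,"y": 1.5,"z": 0,"roll": 0},{"x": 0,"y": 0,"z": 0,"roll": 0},{"x": 0,"y": 0,"z": 0,"roll": 0}]}}

```text
time: 6.05
tool_pos: [0.5961, -0.2536, 0.013]
orientation: [[-0.993, -0.0, 0.119], [-0.119, 0.0, -0.993], [0.0, -1.0, -0.0]]
wrist_force: [0.8, -0.3, 0.8]
grip_width: 0.602
```

```bash
python3 d.py .5961 -.2536 .03 -83.2; python3 - <<'E'
from plant import get_state
import numpy as np
print({k:np.round(v,3).tolist() for k,v in get_state().items()})
E
```

```text
t 6.05 p [ 596.1 -253.6   13. ] head -83.19 tilt [-0.01  0.  ] F [ 0.8 -0.3  0.8] M [ 0.02  0.03 -0.05] w 51.2 q [-0.53  0.58 -0.07  0.92 -0.    2.5 ]
shift [  0. -17.  -0.] roll 0.0
{'time': 6.05, 'q': [-0.526, 0.577, -0.071, 0.923, -0.0, 2.497], 'dq': [0.001, -0.001, 0.003, -0.001, -0.0, 0.001], 'tau': [-0.001, -58.347, 26.207, 0.0, -0.0, 0.0], 'tool_pos': [0.596, -0.254, 0.013], 'orientation': [[-0.993, -0.0, 0.119], [-0.119, 0.0, -0.993], [0.0, -1.0, -0.0]], 'wrist_force': [0.817, -0.313, 0.769], 'wrist_torque': [0.017, 0.026, -0.05], 'grip_width': 0.602}
```

Request:
{"name": "play_rows", "arguments": {"rows": [{"x": 0,"y": 1.5,"z": 0,"roll": 0},{"x": 0,"y": 0,"z": 0,"roll": 0},{"x": 0,"y": 1.5,"z": 0,"roll": 0},{"x": 0,"y": 0,"z": 0,"roll": 0}]}}

```text
time: 6.45
tool_pos: [0.5961, -0.2536, 0.0099]
orientation: [[-0.993, -0.0, 0.118], [-0.118, 0.0, -0.993], [0.0, -1.0, -0.0]]
wrist_force: [0.4, 0.7, 0.7]
grip_width: 0.596
```

```bash
python3 d.py .5961 -.2536 .03 -83.2;python3 v.py scene 250 240 350 340 pics/v4.png
```

```text
t 6.45 p [ 596.1 -253.6    9.9] head -83.2 tilt [-0.01  0.  ] F [0.4 0.7 0.7] M [-0.02  0.02 -0.01] w 50.7 q [-0.53  0.58 -0.07  0.92 -0.    2.5 ]
shift [  0.  -20.1   0. ] roll 0.0
```

View pics/v4.png

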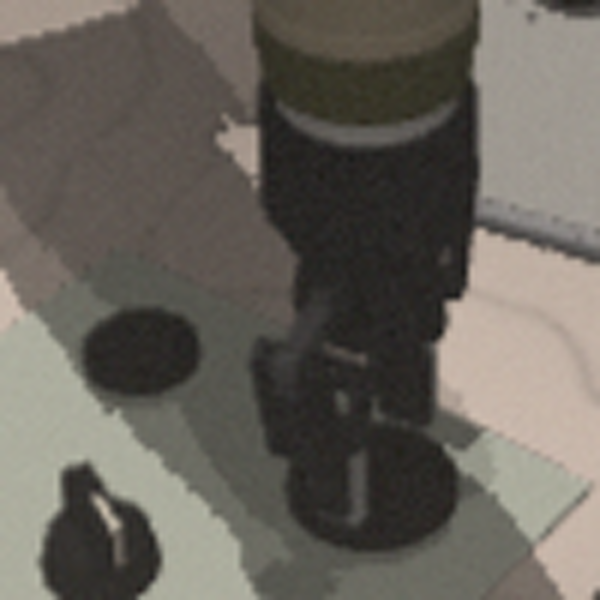

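Request:
{"name": "play_rows", "arguments": {"rows": [{"x": 0,"y": 1.5,"z": 0,"roll": 0},{"x": 0,"y": 0,"z": 0,"roll": 0},{"x": 0,"y": 1,"z": 0,"roll": 0},{"x": 0,"y": 0,"z": 0,"roll": 0}]}}

```text
time: 6.9
tool_pos: [0.5961, -0.2536, 0.0074]
orientation: [[-0.993, -0.0, 0.119], [-0.119, 0.0, -0.993], [0.0, -1.0, -0.0]]
wrist_force: [-0.3, 1.5, -0.1]
grip_width: 0.601
```

```bash
python3 d.py .5961 -.2536 .03 -83.2
```

```text
t 6.9 p [ 596.1 -253.6    7.4] head -83.19 tilt [-0.01  0.  ] F [-0.3  1.5 -0.1] M [ 0.01 -0.03  0.02] w 51.1 q [-0.53  0.58 -0.08  0.91 -0.    2.5 ]
shift [  0.  -22.6   0. ] roll 0.0
```

Request:
{"name": "play_rows", "arguments": {"rows": [{"x": 0,"y": 1.5,"z": 0,"roll": 0},{"x": 0,"y": 0,"z": 0,"roll": 0},{"x": 0,"y": 1.5,"z": 0,"roll": 0},{"x": 0,"y": 0,"z": 0,"roll": 0}]}}

```text
time: 7.3
tool_pos: [0.5963, -0.2537, 0.0047]
orientation: [[-0.993, 0.0, 0.119], [-0.119, -0.0, -0.993], [-0.0, -1.0, 0.0]]
wrist_force: [0.3, -0.4, -0.2]
grip_width: 0.602
```

```bash
python3 d.py .5961 -.2536 .03 -83.2
```

```text
t 7.3 p [ 596.3 -253.7    4.7] head -83.19 tilt [ 0.02 -0.01] F [ 0.3 -0.4 -0.2] M [0.03 0.03 0.03] w 51.2 q [-0.53  0.59 -0.08  0.91 -0.    2.5 ]
shift [  0.2 -25.3  -0.1] roll 0.0
```

```bash
python3 v.py scene 250 240 350 340 pics/v5.png; python3 - <<'E'
from plant import get_state
print(get_state()['tau'].round(2))
E
```

```text
[ 3.000e-02 -5.808e+01  2.569e+01  6.000e-02 -1.000e-02 -0.000e+00]
```

View pics/v5.png

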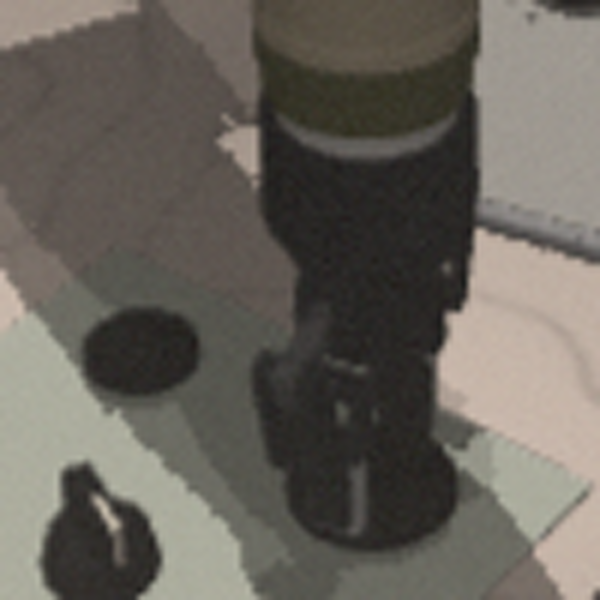

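Request:
{"name": "play_rows", "arguments": {"rows": [{"x": 0,"y": 1.5,"z": 0,"roll": 0},{"x": 0,"y": 0,"z": 0,"roll": 0},{"x": 0,"y": 0,"z": 0,"roll": 0}]}}

```text
time: 7.65
tool_pos: [0.5963, -0.2537, 0.0046]
orientation: [[-0.993, 0.001, 0.119], [-0.119, -0.001, -0.993], [-0.001, -1.0, 0.001]]
wrist_force: [-2.8, 1.7, 9.4]
grip_width: 0.604
```

```bash
python3 d.py .5961 -.2536 .03 -83.2
```

```text
t 7.65 p [ 596.3 -253.7    4.6] head -83.19 tilt [ 0.04 -0.03] F [-2.8  1.7  9.4] M [ 0.33  0.56 -0.  ] w 51.3 q [-0.53  0.58 -0.08  0.9  -0.    2.5 ]
shift [  0.2 -25.4  -0.1] roll 0.0
```

Request:
{"name": "play_rows", "arguments": {"rows": [{"x": 0,"y": -5,"z": 0,"roll": 0},{"x": 0,"y": -10,"z": 0,"roll": 0},{"x": 0,"y": 0,"z": 0,"roll": 0}]}}

```text
time: 7.95
tool_pos: [0.5973, -0.2543, 0.0198]
orientation: [[-0.993, 0.002, 0.118], [-0.118, -0.001, -0.993], [-0.002, -1.0, 0.002]]
wrist_force: [1.1, -0.1, 1.2]
grip_width: 0.601
```

Request:
{"name": "play_rows", "arguments": {"claw": 0.03, "rows": [{"x": 0,"y": 0,"z": 0,"roll": 0},{"x": 0,"y": 0,"z": 0,"roll": 0},{"x": 0,"y": 0,"z": 0,"roll": 0},{"x": 0,"y": 3,"z": 0,"roll": 0},{"x": 0,"y": 6,"z": 0,"roll": 0},{"x": 0,"y": 4,"z": 0,"roll": 0},{"x": 0,"y": 0,"z": 0,"roll": 0},{"x": 0,"y": 0,"z": 0,"roll": 0}]}}

```text
time: 8.75
tool_pos: [0.5959, -0.2535, 0.0047]
orientation: [[-0.993, -0.001, 0.118], [-0.118, 0.0, -0.993], [0.001, -1.0, -0.0]]
wrist_force: [-0.1, -0.2, 0.5]
grip_width: 0.969
```

```bash
python3 d.py .5961 -.2536 -.01 -83.2;python3 v.py scene 250 240 350 340 pics/v6.png
```

```text
t 8.75 p [ 595.9 -253.5    4.7] head -83.19 tilt [-0.04  0.02] F [-0.1 -0.2  0.5] M [0.03 0.02 0.04] w 82.4 q [-0.53  0.59 -0.08  0.91 -0.    2.5 ]
shift [-0.2 14.7  0.1] roll 0.0
```

View pics/v6.png

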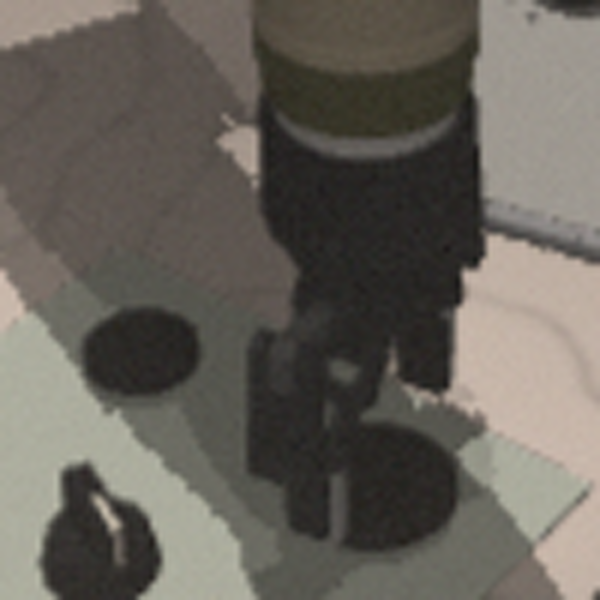

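Request:
{"name": "play_rows", "arguments": {"rows": [{"x": 0,"y": 4,"z": 0,"roll": 0},{"x": 0,"y": 4,"z": 0,"roll": 0},{"x": 0,"y": 4,"z": 0,"roll": 0},{"x": 0,"y": 0,"z": 0,"roll": 0},{"x": 0,"y": 0,"z": 0,"roll": 0}]}}

```text
time: 9.3
tool_pos: [0.596, -0.2535, -0.0072]
orientation: [[-0.993, -0.0, 0.119], [-0.119, 0.0, -0.993], [0.0, -1.0, -0.0]]
wrist_force: [-0.0, 0.1, 0.4]
grip_width: 0.969
```

```bash
python3 d.py .5961 -.2536 -.01 -83.2
```

```text
t 9.3 p [ 596.  -253.5   -7.2] head -83.19 tilt [-0.03  0.01] F [-0.   0.1  0.4] M [ 0.03 -0.03  0.01] w 82.4 q [-0.53  0.6  -0.09  0.88 -0.    2.5 ]
shift [-0.1  2.8  0.1] roll 0.0
```

Negative TCP height with no contact confirms the z reading is about 30 mm low, so I'll rely on contact for heights. Now a gentle squeeze.

Request:
{"name": "play_rows", "arguments": {"rows": [{"x": 0,"y": 2,"z": 0,"roll": 0},{"x": 0,"y": 0,"z": 0,"roll": 0},{"x": 0,"y": 0,"z": 0,"roll": 0},{"x": 0,"y": 0,"z": 0,"roll": 0},{"x": 0,"y": 0,"z": 0,"roll": 0}], "claw": 0.4, "newtons": 20}}

```text
time: 9.8
tool_pos: [0.5963, -0.2537, -0.0087]
orientation: [[-0.993, 0.0, 0.119], [-0.119, -0.0, -0.993], [-0.0, -1.0, 0.0]]
wrist_force: [-0.5, 0.3, 0.4]
grip_width: 0.739
```

```bash
python3 d.py .5961 -.2536 -.01 6.8;python3 v.py scene 250 240 350 340 pics/v7.png
```

```text
t 9.8 p [ 596.3 -253.7   -8.7] head -83.19 tilt [ 0.02 -0.01] F [-0.5  0.3  0.4] M [0.02 0.03 0.03] w 62.8 q [-0.53  0.6  -0.09  0.88 -0.    2.5 ]
shift [ 0.2  1.3 -0.1] roll -1.571
```

View pics/v7.png

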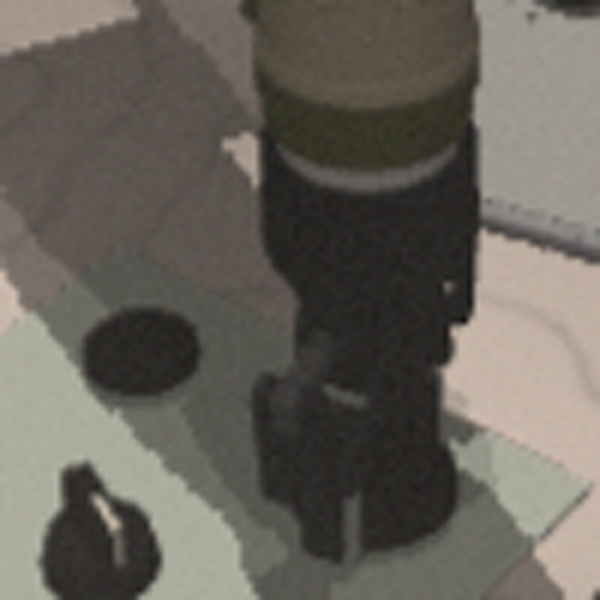

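Request:
{"name": "play_rows", "arguments": {"rows": [{"x": 0,"y": 0,"z": 0,"roll": 0},{"x": 0,"y": 0,"z": 0,"roll": 0},{"x": 0,"y": 0,"z": 0,"roll": 0},{"x": 0,"y": 0,"z": 0,"roll": 0},{"x": 0,"y": 0,"z": 0,"roll": -0.14},{"x": 0,"y": 0,"z": 0,"roll": -0.14},{"x": 0,"y": 0,"z": 0,"roll": -0.14},{"x": 0,"y": 0,"z": 0,"roll": -0.14},{"x": 0,"y": 0,"z": 0,"roll": -0.14},{"x": 0,"y": 0,"z": 0,"roll": -0.14}], "claw": 0.03}}

```text
time: 10.85
tool_pos: [0.5962, -0.2536, -0.009]
orientation: [[-0.57, -0.0, 0.822], [-0.822, -0.0, -0.57], [0.0, -1.0, -0.0]]
wrist_force: [-0.4, 0.8, -0.4]
grip_width: 0.968
```

Request:
{"name": "play_rows", "arguments": {"rows": [{"x": 0,"y": 0,"z": 0,"roll": -0.14},{"x": 0,"y": 0,"z": 0,"roll": -0.14},{"x": 0,"y": 0,"z": 0,"roll": -0.14},{"x": 0,"y": 0,"z": 0,"roll": -0.14},{"x": 0,"y": 0,"z": 0,"roll": -0.14},{"x": 0,"y": 0,"z": 0,"roll": -0.03},{"x": 0,"y": 0,"z": 0,"roll": 0},{"x": 0,"y": 0,"z": 0,"roll": 0}]}}

```text
time: 11.65
tool_pos: [0.5962, -0.2537, -0.0089]
orientation: [[0.116, -0.0, 0.993], [-0.993, -0.0, 0.116], [0.0, -1.0, -0.0]]
wrist_force: [0.4, 0.3, 0.8]
grip_width: 0.968
```

Request:
{"name": "play_rows", "arguments": {"rows": [{"x": 0,"y": 0,"z": 0,"roll": 0},{"x": 0,"y": 0,"z": 0,"roll": 0},{"x": 0,"y": 0,"z": 0,"roll": 0},{"x": 0,"y": 0,"z": 0,"roll": 0},{"x": 0,"y": 0,"z": 0,"roll": 0}], "claw": 0.4, "newtons": 40}}

```text
time: 12.15
tool_pos: [0.5964, -0.2538, -0.0085]
orientation: [[0.117, 0.001, 0.993], [-0.993, -0.0, 0.117], [0.0, -1.0, 0.001]]
wrist_force: [-0.5, 0.3, 4.5]
grip_width: 0.725
```

```bash
python3 d.py .5962 .2422 .1 6.8
```

```text
t 12.15 p [ 596.4 -253.8   -8.5] head 6.75 tilt [ 0.03 -0.02] F [-0.5  0.3  4.5] M [ 0.09  0.18 -0.03] w 61.6 q [-0.53  0.6  -0.09  0.88 -0.    0.93]
shift [-492.5 -108.7   58.1] roll -0.001
```

Request:
{"name": "play_rows", "arguments": {"rows": [{"x": 0,"y": -5,"z": 0,"roll": 0},{"x": 0,"y": -15,"z": 0,"roll": 0},{"x": 0,"y": -25,"z": 0,"roll": 0},{"x": 0,"y": -25,"z": 0,"roll": 0},{"x": -10,"y": -10,"z": 0,"roll": 0},{"x": -25,"y": 0,"z": 0,"roll": 0},{"x": -40,"y": 0,"z": 0,"roll": 0},{"x": -40,"y": 0,"z": 0,"roll": 0},{"x": -40,"y": 0,"z": 5,"roll": 0},{"x": -40,"y": 0,"z": 5,"roll": 0}], "newtons": 60}}

```text
time: 13.15
tool_pos: [0.5817, -0.0566, 0.0701]
orientation: [[0.117, -0.002, 0.993], [-0.993, 0.001, 0.117], [-0.001, -1.0, -0.002]]
wrist_force: [-0.3, -0.0, -2.5]
grip_width: 0.717
```

Request:
{"name": "play_rows", "arguments": {"rows": [{"x": -40,"y": 0,"z": 5,"roll": 0},{"x": -40,"y": 0,"z": 5,"roll": 0},{"x": -40,"y": 0,"z": 5,"roll": 0},{"x": -40,"y": 0,"z": 5,"roll": 0},{"x": -40,"y": 0,"z": 5,"roll": 0},{"x": -40,"y": 0,"z": 5,"roll": 0},{"x": -30,"y": 0,"z": 5,"roll": 0},{"x": -15,"y": 0,"z": 5,"roll": 0},{"x": 0,"y": 0,"z": 0,"roll": 0},{"x": 0,"y": 0,"z": 0,"roll": 0}]}}

```text
time: 14.15
tool_pos: [0.5888, 0.2284, 0.0703]
orientation: [[0.118, -0.001, 0.993], [-0.993, -0.001, 0.118], [0.001, -1.0, -0.001]]
wrist_force: [0.1, -0.6, -1.3]
grip_width: 0.717
```

```bash
python3 d.py .5962 .2422 .03 6.8;python3 v.py scene 340 120 460 240 pics/v8.png;python3 v.py top 360 190 450 290 pics/v8t.png
```

```text
t 14.15 p [588.8 228.4  70.3] head 6.78 tilt [-0.07 -0.06] F [ 0.1 -0.6 -1.3] M [0.01 0.01 0.01] w 61.0 q [ 0.24  0.5  -0.05  1.02 -0.    1.7 ]
shift [-12.8  40.3   9.1] roll -0.0
```

View pics/v8.png

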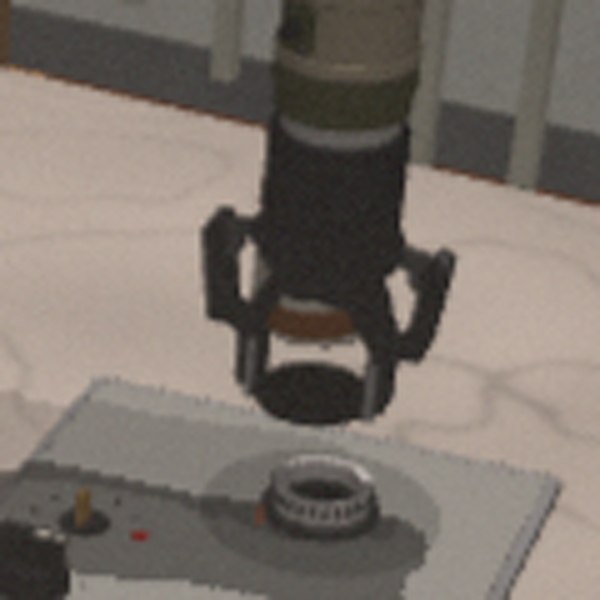

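View pics/v8t.png

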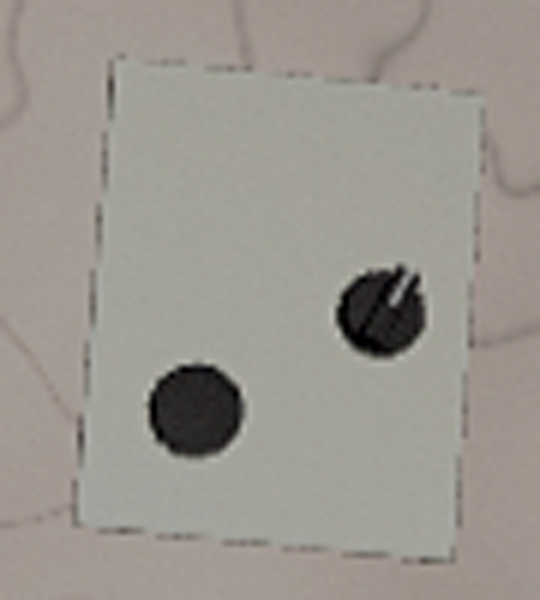

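Request:
{"name": "play_rows", "arguments": {"rows": [{"x": -6.5,"y": 0,"z": 4.5,"roll": 0},{"x": -6.3,"y": 5,"z": 4.6,"roll": 0},{"x": 0,"y": 15,"z": 0,"roll": 0},{"x": 0,"y": 15,"z": 0,"roll": 0},{"x": 0,"y": 8,"z": 0,"roll": 0},{"x": 0,"y": 0,"z": 0,"roll": 0},{"x": 0,"y": 0,"z": 0,"roll": 0},{"x": 0,"y": 0,"z": 0,"roll": 0}]}}

```text
time: 15.05
tool_pos: [0.5977, 0.2429, 0.0289]
orientation: [[0.118, 0.001, 0.993], [-0.993, 0.0, 0.118], [-0.0, -1.0, 0.002]]
wrist_force: [-0.2, -0.9, -1.6]
grip_width: 0.715
```

```bash
python3 d.py .5962 .2422 .0115 6.8;python3 v.py scene 370 170 440 240 pics/v9.png
```

```text
t 15.05 p [597.7 242.9  28.9] head 6.75 tilt [0.08 0.02] F [-0.2 -0.9 -1.6] M [ 0.02  0.03 -0.01] w 60.7 q [ 0.26  0.56 -0.06  0.95 -0.    1.71]
shift [ 0.5 17.4 -1.6] roll -0.001
```

View pics/v9.png

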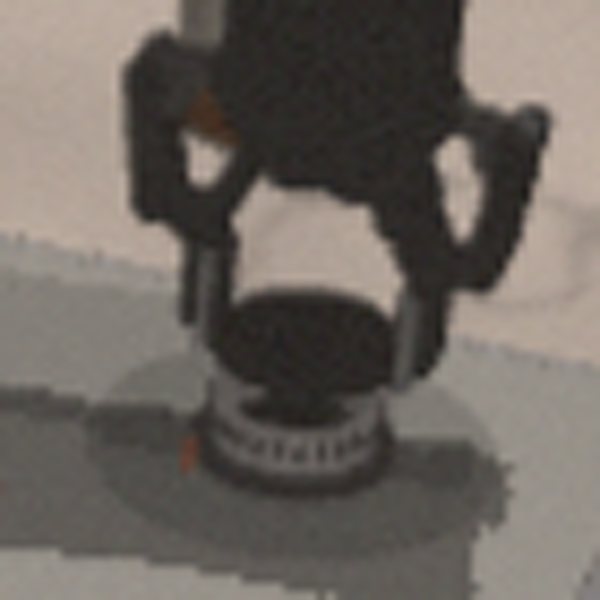

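Request:
{"name": "play_rows", "arguments": {"rows": [{"x": 0.5,"y": 3,"z": -1.6,"roll": 0},{"x": 0,"y": 3,"z": 0,"roll": 0},{"x": 0,"y": 2,"z": 0,"roll": 0},{"x": 0,"y": 2,"z": 0,"roll": 0},{"x": 0,"y": 0,"z": 0,"roll": 0},{"x": 0,"y": 0,"z": 0,"roll": 0}]}}

```text
time: 15.7
tool_pos: [0.5953, 0.242, 0.018]
orientation: [[0.118, -0.0, 0.993], [-0.993, -0.0, 0.118], [0.0, -1.0, -0.0]]
wrist_force: [0.4, -0.3, -2.2]
grip_width: 0.717
```

```bash
python3 d.py .5962 .2422 .0115 6.8;python3 v.py scene 370 170 440 240 pics/v10.png
```

```text
t 15.7 p [595.3 242.   18. ] head 6.76 tilt [-0.01 -0.01] F [ 0.4 -0.3 -2.2] M [-0.05  0.   -0.01] w 60.9 q [ 0.26  0.56 -0.08  0.93 -0.    1.71]
shift [-0.1  6.5  0.9] roll -0.001
```

View pics/v10.png

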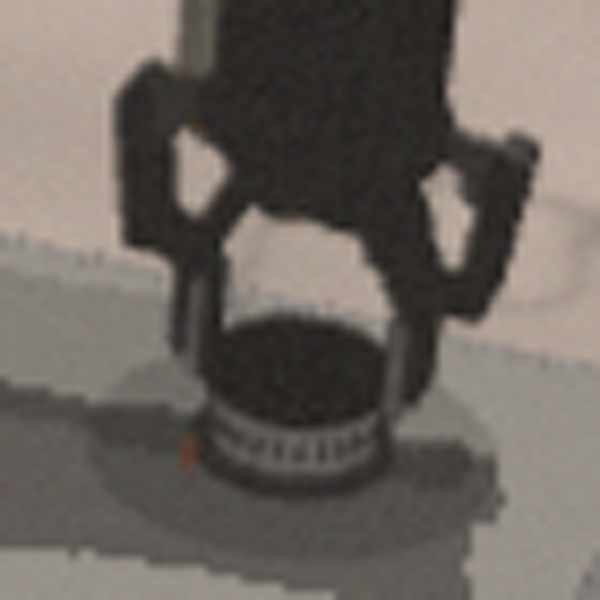

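Request:
{"name": "play_rows", "arguments": {"rows": [{"x": 0,"y": 1.5,"z": 0,"roll": 0},{"x": 0,"y": 1.5,"z": 0,"roll": 0},{"x": 0,"y": 1,"z": 0,"roll": 0},{"x": 0,"y": 0,"z": 0,"roll": 0},{"x": 0,"y": 0,"z": 0,"roll": 0}]}}

```text
time: 16.25
tool_pos: [0.5953, 0.242, 0.014]
orientation: [[0.118, -0.0, 0.993], [-0.993, -0.0, 0.118], [0.0, -1.0, -0.0]]
wrist_force: [0.3, 0.4, -0.7]
grip_width: 0.715
```

```bash
python3 d.py .5962 .2422 .0115 6.8
```

```text
t 16.25 p [595.3 242.   14. ] head 6.76 tilt [-0.01 -0.01] F [ 0.3  0.4 -0.7] M [ 0.04 -0.04  0.04] w 60.8 q [ 0.26  0.57 -0.09  0.92 -0.    1.71]
shift [-0.1  2.5  0.9] roll -0.001
```

Request:
{"name": "play_rows", "arguments": {"rows": [{"x": 0,"y": 1,"z": 0,"roll": 0},{"x": 0,"y": 1,"z": 0,"roll": 0},{"x": 0,"y": 1,"z": 0,"roll": 0},{"x": 0,"y": 0,"z": 0,"roll": 0},{"x": 0,"y": 0,"z": 0,"roll": 0}]}}

```text
time: 16.75
tool_pos: [0.5955, 0.242, 0.0118]
orientation: [[0.118, 0.001, 0.993], [-0.993, 0.0, 0.118], [0.0, -1.0, 0.001]]
wrist_force: [-2.5, -1.1, 5.5]
grip_width: 0.717
```

```bash
python3 d.py .5962 .2422 .0115 6.8
```

```text
t 16.75 p [595.5 242.   11.8] head 6.76 tilt [0.03 0.  ] F [-2.5 -1.1  5.5] M [-0.17  0.61  0.07] w 60.9 q [ 0.26  0.57 -0.09  0.91 -0.    1.71]
shift [-0.1  0.3  0.7] roll -0.001
```

Request:
{"name": "play_rows", "arguments": {"rows": [{"x": 0,"y": 0,"z": 0,"roll": 0},{"x": 0,"y": 0,"z": 0,"roll": 0},{"x": 0,"y": 0,"z": 0,"roll": 0},{"x": 0,"y": 0,"z": 0,"roll": 0},{"x": 0,"y": -5,"z": 0,"roll": 0},{"x": 0,"y": -15,"z": 0,"roll": 0},{"x": 0,"y": -25,"z": 0,"roll": 0},{"x": 0,"y": -25,"z": 0,"roll": 0}], "claw": 0.03}}

```text
time: 17.55
tool_pos: [0.595, 0.2419, 0.0816]
orientation: [[0.118, -0.001, 0.993], [-0.993, -0.0, 0.118], [0.0, -1.0, -0.001]]
wrist_force: [0.6, 0.4, 0.8]
grip_width: 0.969
```

```bash
python3 d.py .4778 -.2376 .07 6.8;python3 v.py scene 370 170 440 240 pics/v11.png
```

```text
t 17.55 p [595.  241.9  81.6] head 6.76 tilt [-0.06 -0.02] F [0.6 0.4 0.8] M [ 0.   -0.01  0.05] w 82.4 q [ 0.26  0.51 -0.    1.06 -0.    1.71]
shift [ 462.4   11.9 -172.8] roll -0.001
```

View pics/v11.png

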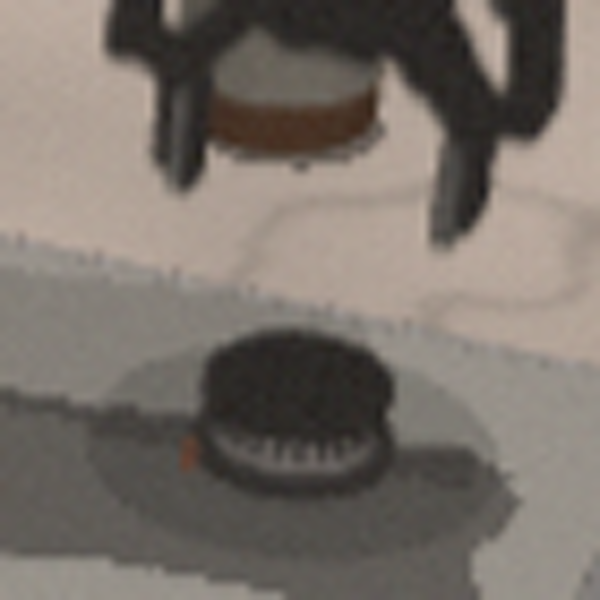

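Request:
{"name": "play_rows", "arguments": {"rows": [{"x": 15,"y": 0,"z": -5.8,"roll": 0},{"x": 30,"y": 0,"z": -11,"roll": 0},{"x": 40,"y": 0,"z": -15,"roll": 0},{"x": 40,"y": 0,"z": -15,"roll": 0},{"x": 40,"y": 0,"z": -15,"roll": 0},{"x": 40,"y": 0,"z": -15,"roll": 0},{"x": 40,"y": 0,"z": -15,"roll": 0},{"x": 40,"y": 0,"z": -15,"roll": 0},{"x": 40,"y": 0,"z": -15,"roll": 0},{"x": 40,"y": 0,"z": -15,"roll": 0}], "claw": 0.15}}

```text
time: 18.6
tool_pos: [0.5006, -0.1383, 0.0805]
orientation: [[0.117, -0.001, 0.993], [-0.993, 0.0, 0.117], [-0.0, -1.0, -0.001]]
wrist_force: [0.9, -0.3, -0.9]
grip_width: 0.848
```

Request:
{"name": "play_rows", "arguments": {"rows": [{"x": 40,"y": 0,"z": -15,"roll": 0},{"x": 30,"y": 0,"z": -11,"roll": 0},{"x": 20,"y": 0,"z": -7,"roll": 0},{"x": 7,"y": 0,"z": -3,"roll": 0},{"x": 0,"y": 0,"z": 0,"roll": 0},{"x": 0,"y": 0,"z": 0,"roll": 0}]}}

```text
time: 19.2
tool_pos: [0.4776, -0.2362, 0.0807]
orientation: [[0.118, -0.001, 0.993], [-0.993, 0.001, 0.118], [-0.001, -1.0, -0.001]]
wrist_force: [-0.3, -0.3, -0.7]
grip_width: 0.85
```

```bash
python3 d.py .4778 -.2376 -.005 6.8
```

```text
t 19.2 p [ 477.6 -236.2   80.7] head 6.77 tilt [-0.05  0.05] F [-0.3 -0.3 -0.7] M [-0.02  0.01  0.01] w 72.2 q [-0.61  0.32 -0.3   0.95  0.    0.84]
shift [ 1.5 85.7  0.1] roll -0.0
```

Request:
{"name": "play_rows", "arguments": {"rows": [{"x": 1.4,"y": 10,"z": 0,"roll": 0},{"x": 0,"y": 25,"z": 0,"roll": 0},{"x": 0,"y": 25,"z": 0,"roll": 0},{"x": 0,"y": 15,"z": 0,"roll": 0},{"x": 0,"y": 6,"z": 0,"roll": 0},{"x": 0,"y": 4,"z": 0,"roll": 0},{"x": 0,"y": 0,"z": 0,"roll": 0},{"x": 0,"y": 0,"z": 0,"roll": 0},{"x": 0,"y": 0,"z": 0,"roll": 0}]}}

```text
time: 20.1
tool_pos: [0.479, -0.2389, -0.0031]
orientation: [[0.118, 0.001, 0.993], [-0.993, -0.001, 0.118], [0.001, -1.0, 0.001]]
wrist_force: [-0.7, -0.9, -0.2]
grip_width: 0.849
```

```bash
python3 d.py .4778 -.2376 -.005 6.8;python3 v.py scene 230 240 330 340 pics/v12.png
```

```text
t 20.1 p [ 479.  -238.9   -3.1] head 6.77 tilt [ 0.08 -0.06] F [-0.7 -0.9 -0.2] M [-0.04 -0.01  0.02] w 72.2 q [-0.61  0.41 -0.4   0.75 -0.    0.84]
shift [-1.4  1.9 -1. ] roll -0.001
```

View pics/v12.png

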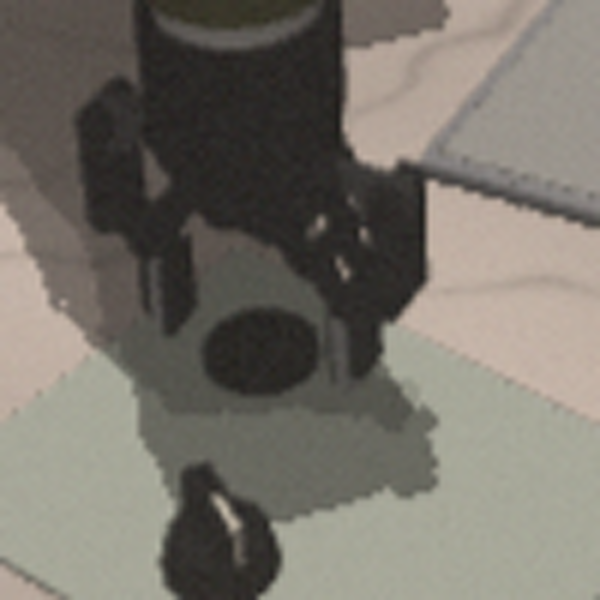

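Request:
{"name": "play_rows", "arguments": {"rows": [{"x": -0.5,"y": 1.5,"z": -0.5,"roll": 0},{"x": 0,"y": 0,"z": 0,"roll": 0},{"x": 0,"y": 0,"z": 0,"roll": 0},{"x": 0,"y": 0,"z": 0,"roll": 0},{"x": 0,"y": 0,"z": 0,"roll": 0},{"x": 0,"y": 0,"z": 0,"roll": 0}], "claw": 0.6, "newtons": 20}}

```text
time: 20.75
tool_pos: [0.4777, -0.2381, -0.0051]
orientation: [[0.118, -0.0, 0.993], [-0.993, -0.0, 0.118], [0.0, -1.0, -0.0]]
wrist_force: [-1.8, 1.0, 5.0]
grip_width: 0.524
```

```bash
python3 d.py .4778 -.2376 -.005 96.8
```

```text
t 20.75 p [ 477.7 -238.1   -5.1] head 6.76 tilt [-0.   -0.01] F [-1.8  1.   5. ] M [ 0.21  0.36 -0.03] w 44.5 q [-0.61  0.41 -0.41  0.75 -0.    0.84]
shift [-0.5 -0.1  0.2] roll 1.57
```

Request:
{"name": "play_rows", "arguments": {"rows": [{"x": 0,"y": 0,"z": 0,"roll": 0},{"x": 0,"y": 0,"z": 0,"roll": 0},{"x": 0,"y": 0,"z": 0,"roll": 0},{"x": 0,"y": 0,"z": 0,"roll": -0.1},{"x": 0,"y": 0,"z": 0,"roll": -0.14},{"x": 0,"y": 0,"z": 0,"roll": -0.14},{"x": 0,"y": 0,"z": 0,"roll": -0.14},{"x": 0,"y": 0,"z": 0,"roll": -0.14},{"x": 0,"y": 0,"z": 0,"roll": -0.14},{"x": 0,"y": 0,"z": 0,"roll": -0.14}], "claw": 0.15}}

```text
time: 21.75
tool_pos: [0.4778, -0.2381, -0.0056]
orientation: [[0.874, -0.0, 0.486], [-0.486, 0.0, 0.874], [-0.0, -1.0, 0.0]]
wrist_force: [-0.2, 0.3, 0.0]
grip_width: 0.854
```

Request:
{"name": "play_rows", "arguments": {"rows": [{"x": 0,"y": 0,"z": 0,"roll": -0.14},{"x": 0,"y": 0,"z": 0,"roll": -0.14},{"x": 0,"y": 0,"z": 0,"roll": -0.14},{"x": 0,"y": 0,"z": 0,"roll": -0.14},{"x": 0,"y": 0,"z": 0,"roll": -0.07},{"x": 0,"y": 0,"z": 0,"roll": 0},{"x": 0,"y": 0,"z": 0,"roll": 0}]}}

```text
time: 22.45
tool_pos: [0.4777, -0.2381, -0.0055]
orientation: [[0.993, -0.0, -0.115], [0.115, -0.0, 0.993], [-0.0, -1.0, 0.0]]
wrist_force: [0.5, -0.3, 0.3]
grip_width: 0.848
```

Request:
{"name": "play_rows", "arguments": {"rows": [{"x": 0,"y": 0,"z": 0,"roll": 0},{"x": 0,"y": 0,"z": 0,"roll": 0},{"x": 0,"y": 0,"z": 0,"roll": 0},{"x": 0,"y": 0,"z": 0,"roll": 0},{"x": 0,"y": 0,"z": 0,"roll": 0},{"x": 0,"y": 0,"z": 0,"roll": 0}], "claw": 0.6, "newtons": 40}}

```text
time: 23.05
tool_pos: [0.4778, -0.2381, -0.0051]
orientation: [[0.993, 0.0, -0.117], [0.117, -0.0, 0.993], [0.0, -1.0, -0.0]]
wrist_force: [-2.0, 1.3, 4.9]
grip_width: 0.514
```

```bash
python3 d.py .622 .0237 .08 96.8
```

```text
t 23.05 p [ 477.8 -238.1   -5.1] head 96.71 tilt [ 0.01 -0.01] F [-2.   1.3  4.9] M [ 0.26  0.25 -0.02] w 43.7 q [-0.61  0.41 -0.41  0.75 -0.   -0.73]
shift [173.8 -85.1 243.1] roll -0.002
```

Request:
{"name": "play_rows", "arguments": {"rows": [{"x": 0,"y": -5,"z": 0,"roll": 0},{"x": 0,"y": -15,"z": 0,"roll": 0},{"x": 0,"y": -25,"z": 0,"roll": 0},{"x": 5,"y": -25,"z": 7,"roll": 0},{"x": 15,"y": -12,"z": 21,"roll": 0},{"x": 24,"y": 0,"z": 34,"roll": 0},{"x": 24,"y": 0,"z": 34,"roll": 0},{"x": 24,"y": 0,"z": 34,"roll": 0},{"x": 24,"y": 0,"z": 34,"roll": 0},{"x": 24,"y": 0,"z": 34,"roll": 0}], "newtons": 60}}

```text
time: 24.05
tool_pos: [0.5942, -0.0235, 0.0764]
orientation: [[0.993, -0.0, -0.117], [0.117, -0.0, 0.993], [-0.0, -1.0, -0.0]]
wrist_force: [0.7, -0.3, -1.0]
grip_width: 0.505
```

Request:
{"name": "play_rows", "arguments": {"rows": [{"x": 20,"y": 0,"z": 28,"roll": 0},{"x": 9,"y": 0,"z": 12,"roll": 0},{"x": 4,"y": 0,"z": 5,"roll": 0},{"x": 0,"y": 0,"z": 0,"roll": 0},{"x": 0,"y": 0,"z": 0,"roll": 0}]}}

```text
time: 24.55
tool_pos: [0.6205, 0.0223, 0.0764]
orientation: [[0.993, -0.001, -0.116], [0.116, -0.001, 0.993], [-0.001, -1.0, -0.0]]
wrist_force: [0.2, -0.1, -0.7]
grip_width: 0.505
```

```bash
python3 d.py .6215 .0235 .03 96.8
```

```text
t 24.55 p [620.5  22.3  76.4] head 96.64 tilt [-0.05 -0.03] F [ 0.2 -0.1 -0.7] M [-0.02 -0.03  0.04] w 42.9 q [-0.09  0.48 -0.07  1.02 -0.   -0.21]
shift [ 1.1 46.4  1.1] roll -0.003
```

Request:
{"name": "play_rows", "arguments": {"rows": [{"x": 1,"y": 10,"z": 1,"roll": 0},{"x": 0,"y": 20,"z": 0,"roll": 0},{"x": 0,"y": 13,"z": 0,"roll": 0},{"x": 0,"y": 5,"z": 0,"roll": 0},{"x": 0,"y": 0,"z": 0,"roll": 0},{"x": 0,"y": 0,"z": 0,"roll": 0},{"x": 0,"y": 0,"z": 0,"roll": 0}]}}

```text
time: 25.25
tool_pos: [0.6227, 0.0245, 0.0294]
orientation: [[0.993, 0.001, -0.117], [0.117, -0.0, 0.993], [0.001, -1.0, -0.0]]
wrist_force: [-0.3, 0.1, -1.2]
grip_width: 0.508
```

```bash
python3 d.py .6215 .0235 .015 96.8;python3 v.py scene 345 205 415 275 pics/v13.png
```

```text
t 25.25 p [622.7  24.5  29.4] head 96.71 tilt [ 0.08 -0.01] F [-0.3  0.1 -1.2] M [ 0.02 -0.01 -0.03] w 43.2 q [-0.09  0.52 -0.13  0.92 -0.   -0.21]
shift [-1.3 14.4 -0.8] roll -0.002
```

View pics/v13.png

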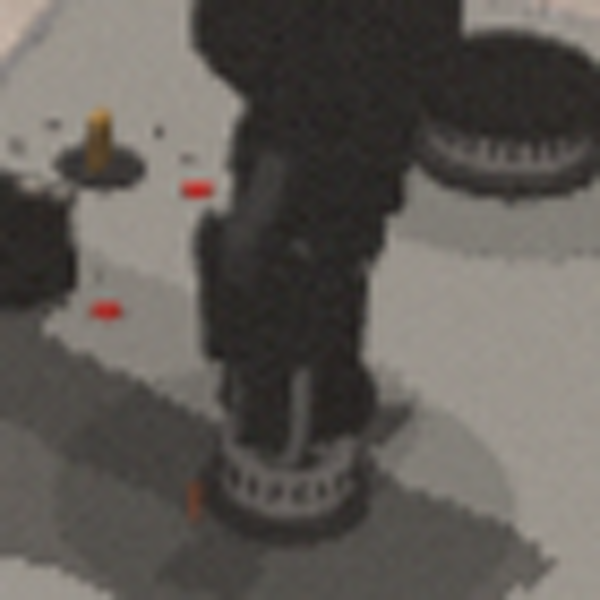

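Request:
{"name": "play_rows", "arguments": {"rows": [{"x": -0.4,"y": 2,"z": 0,"roll": 0},{"x": 0,"y": 2,"z": 0,"roll": 0},{"x": 0,"y": 1,"z": 0,"roll": 0},{"x": 0,"y": 0,"z": 0,"roll": 0},{"x": 0,"y": 0,"z": 0,"roll": 0}]}}

```text
time: 25.8
tool_pos: [0.6216, 0.0246, 0.0235]
orientation: [[0.993, -0.0, -0.117], [0.117, -0.0, 0.993], [-0.0, -1.0, -0.0]]
wrist_force: [0.7, -0.4, -0.7]
grip_width: 0.508
```

```bash
python3 d.py .6215 .0235 .015 96.8
```

```text
t 25.8 p [621.6  24.6  23.5] head 96.72 tilt [-0.01 -0.01] F [ 0.7 -0.4 -0.7] M [ 0.01  0.02 -0.01] w 43.2 q [-0.09  0.52 -0.14  0.91 -0.   -0.21]
shift [-0.2  8.5 -1. ] roll -0.001
```

Request:
{"name": "play_rows", "arguments": {"rows": [{"x": 0,"y": 1,"z": -0.9,"roll": 0},{"x": 0,"y": 1,"z": 0,"roll": 0},{"x": 0,"y": 1,"z": 0,"roll": 0},{"x": 0,"y": 1,"z": 0,"roll": 0},{"x": 0,"y": 0,"z": 0,"roll": 0},{"x": 0,"y": 0,"z": 0,"roll": 0}]}}

```text
time: 26.4
tool_pos: [0.6217, 0.0237, 0.0195]
orientation: [[0.993, -0.0, -0.117], [0.117, -0.0, 0.993], [-0.0, -1.0, -0.0]]
wrist_force: [-0.4, 0.1, -0.8]
grip_width: 0.504
```

```bash
python3 d.py .6215 .0235 .015 96.8
```

```text
t 26.4 p [621.7  23.7  19.5] head 96.72 tilt [-0. -0.] F [-0.4  0.1 -0.8] M [-0.06 -0.02 -0.01] w 42.8 q [-0.09  0.53 -0.14  0.9  -0.   -0.21]
shift [-0.2  4.5 -0.1] roll -0.001
```

Below the expected rim contact (23) with no force, so the spigot is in the bore.

Request:
{"name": "play_rows", "arguments": {"rows": [{"x": 0,"y": 1.5,"z": 0,"roll": 0},{"x": 0,"y": 1.5,"z": 0,"roll": 0},{"x": 0,"y": 1,"z": 0,"roll": 0},{"x": 0,"y": 1,"z": 0,"roll": 0},{"x": 0,"y": 0,"z": 0,"roll": 0},{"x": 0,"y": 0,"z": 0,"roll": 0}]}}

```text
time: 27.0
tool_pos: [0.6217, 0.0237, 0.0151]
orientation: [[0.993, 0.0, -0.117], [0.117, -0.0, 0.993], [0.0, -1.0, -0.0]]
wrist_force: [-1.9, 0.9, 5.5]
grip_width: 0.502
```

```bash
python3 d.py .6215 .0235 .015 96.8
```

```text
t 27.0 p [621.7  23.7  15.1] head 96.72 tilt [ 0.01 -0.01] F [-1.9  0.9  5.5] M [ 0.01  0.54 -0.01] w 42.7 q [-0.09  0.53 -0.15  0.89 -0.   -0.21]
shift [-0.2  0.1 -0.1] roll -0.001
```

Request:
{"name": "play_rows", "arguments": {"rows": [{"x": 0,"y": 0,"z": 0,"roll": 0},{"x": 0,"y": 0,"z": 0,"roll": 0},{"x": 0,"y": 0,"z": 0,"roll": 0},{"x": 0,"y": 0,"z": 0,"roll": 0},{"x": 0,"y": -5,"z": 0,"roll": 0},{"x": 0,"y": -15,"z": 0,"roll": 0},{"x": 0,"y": -25,"z": 0,"roll": 0},{"x": 0,"y": -25,"z": 0,"roll": 0},{"x": 0,"y": -10,"z": 0,"roll": 0}], "claw": 0.15}}

```text
time: 27.9
tool_pos: [0.6234, 0.0235, 0.0975]
orientation: [[0.993, 0.004, -0.117], [0.117, -0.0, 0.993], [0.004, -1.0, -0.001]]
wrist_force: [0.4, -0.2, 0.5]
grip_width: 0.849
```

```bash
python3 k.py | sed -n '6,9p'; python3 d.py .527 -.330 .09 57;python3 v.py scene 330 190 430 280 pics/v14.png
```

```text
knob circle [ 0.5271 -0.3302  0.0215] 429
[(np.int64(422), np.int64(235), np.int64(92)), (np.int64(427), np.int64(236), np.int64(145)), (np.int64(427), np.int64(237), np.int64(132)), (np.int64(426), np.int64(238), np.int64(144)), (np.int64(429), np.int64(238), np.int64(97)), (np.int64(425), np.int64(239), np.int64(114)), (np.int64(426), np.int64(239), np.int64(138)), (np.int64(430), np.int64(239), np.int64(98)), (np.int64(425), np.int64(240), np.int64(139)), (np.int64(430), np.int64(240), np.int64(96))]
pointer centroid [ 0.53502365 -0.33701617] -40.788446532814845
axis 71.65657357307865 [0.01098048 0.0197241 ]
t 27.95 p [623.8  23.5  98.2] head 96.72 tilt [ 0.31 -0.03] F [ 0.5 -0.2  0.5] M [-0.06 -0.01 -0.05] w 72.1 q [-0.09  0.46 -0.04  1.07 -0.   -0.21]
shift [-137.5    7.9 -339.8] roll 0.693
```

View pics/v14.png

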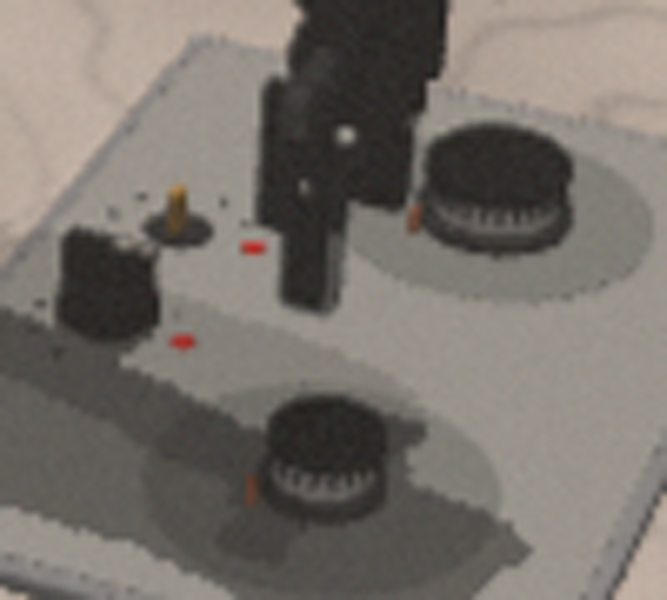

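```bash
python3 - <<'E'
from h import *
f=grab_frame("top");p=np.array(f["pixels"]).astype(int).min(2)
pts=[(u,v) for v in range(233,243) for u in range(423,430) if p[v,u]>75]
pts=[q for q in pts if ((q[0]-426)*.86+(q[1]-238)*.51)**2<4 and abs((q[0]-426)*.51-(q[1]-238)*.86)<5]
Q=np.array([ray(f,u,.038)[:2] for u in pts]);w=np.array([p[v,u]-40. for u,v in pts])
c=(Q*w[:,None]).sum(0)/w.sum();D=Q-c;e,V=np.linalg.eigh((D*w[:,None]).T@D);a=V[:,1]*np.sign(V[0,1])
print(pts,c,np.degrees(np.arctan2(a[1],a[0])),e)
for k in((.5271,-.3302),(.5275,-.3306)):
    d=c-k;print(np.degrees(np.arctan2(d[1],d[0])),np.hypot(*d))
print(p[232:250,416:434])
E
```

```text
[(427, 233), (427, 234), (428, 234), (429, 234), (427, 235), (428, 235), (429, 235), (427, 236), (428, 236), (426, 237), (427, 237), (426, 238), (425, 239), (426, 239), (425, 240)] [ 0.54110188 -0.33866846] -26.604340804492903 [0.00511044 0.06733895]
-31.16590200495253 0.016363600874955676
-30.675856301422677 0.01581490321182756
[[150 153 152 150 149 151 150 152 153 153 153 151 154 152 150 150 150 150]
 [151 150 152 154 152 152 153 151 155 155 145 149 154 151 152 152 152 151]
 [153 150 152 154 154 148 152 147 148 155  67 114 157 149 151 151 148 151]
 [154 153 154 148 149  74  91  50  52  79  10  81 142 110 155 150 152 150]
 [153 154 152  78   4  27  33  34  30   7  31 143  89  19 158 154 152 149]
 [156 155  80  13  29  34  35  33   7  21  82 134  19  57 160 151 150 151]
 [155  78   8  31  38  35  39  13   4  55 144  56  16  97 151 156 154 151]
 [126   0  30  36  34  40  32   0  33 114 138  26  25  21  99 156 154 150]
 [120   0  34  38  40  39  27  14  36 137  64  23  33  31  93 157 152 151]
 [ 32   3  40  38  34  38   8  38  35  28  24  27  36  33  63 157 154 148]
 [ 33   0  37  39  39  23  30  38  31  30  20  34  36  31  67 159 154 152]
 [ 39   0  33  36  40   0  42  39  35  27  29  37  39  33  63 159 153 149]
 [ 94   0  23  38   0  24  37  36  35  19  35  35  36  24  63 159 154 151]
 [164  25   0  17   0  38  29  36  27  32  30  36  29  38 131 155 150 151]
 [158 105  21   0   5   2  19  34  21  39  36  34  24 104 158 153 150 152]
 [154 162  88  22   0   2   0  17  31  30  23  37  79 162 152 151 152 149]
 [154 156 139  94  59  42  12  13  14  24  69 103 158 154 151 149 152 150]
 [153 154 157 160 139 117  83  82  80 107 162 155 154 152 152 150 151 152]]
```

Request:
{"name": "play_rows", "arguments": {"rows": [{"x": -6,"y": 0,"z": -15,"roll": 0},{"x": -13,"y": 0,"z": -33,"roll": 0},{"x": -17,"y": 0,"z": -42,"roll": 0},{"x": -17,"y": 0,"z": -42,"roll": 0},{"x": -17,"y": 0,"z": -42,"roll": 0},{"x": -17,"y": 0,"z": -42,"roll": 0},{"x": -17,"y": 0,"z": -42,"roll": 0},{"x": -16,"y": 0,"z": -40,"roll": 0},{"x": -11,"y": 0,"z": -28,"roll": 0},{"x": -6,"y": 0,"z": -14,"roll": 0}]}}

```text
time: 29.05
tool_pos: [0.523, -0.3329, 0.0929]
orientation: [[0.994, -0.002, -0.113], [0.113, 0.001, 0.994], [-0.002, -1.0, 0.001]]
wrist_force: [0.6, 1.0, -0.0]
grip_width: 0.853
```

Request:
{"name": "play_rows", "arguments": {"rows": [{"x": 0,"y": 0,"z": 0,"roll": -0.12},{"x": 0,"y": 0,"z": 0,"roll": -0.14},{"x": 0,"y": 0,"z": 0,"roll": -0.14},{"x": 0,"y": 0,"z": 0,"roll": -0.14},{"x": 0,"y": 0,"z": 0,"roll": -0.14},{"x": 0,"y": 0,"z": 0,"roll": -0.14},{"x": 0,"y": 0,"z": 0,"roll": -0.06},{"x": 0,"y": 0,"z": 0,"roll": 0},{"x": 0,"y": 0,"z": 0,"roll": 0}]}}

```text
time: 29.95
tool_pos: [0.5249, -0.3294, 0.0938]
orientation: [[0.544, -0.001, -0.839], [0.839, 0.001, 0.544], [0.0, -1.0, 0.002]]
wrist_force: [0.0, -0.2, -0.5]
grip_width: 0.852
```

```bash
python3 d.py .5275 -.3306 0 147;python3 v.py scene 210 230 330 350 pics/v15.png
```

```text
t 29.95 p [ 524.9 -329.4   93.8] head 147.07 tilt [-0.07  0.06] F [ 0.  -0.2 -0.5] M [ 0.02 -0.02  0.03] w 72.4 q [-0.69  0.46 -0.05  1.06  0.   -1.69]
shift [ 0.4 93.8 -3. ] roll 0.001
```

View pics/v15.png

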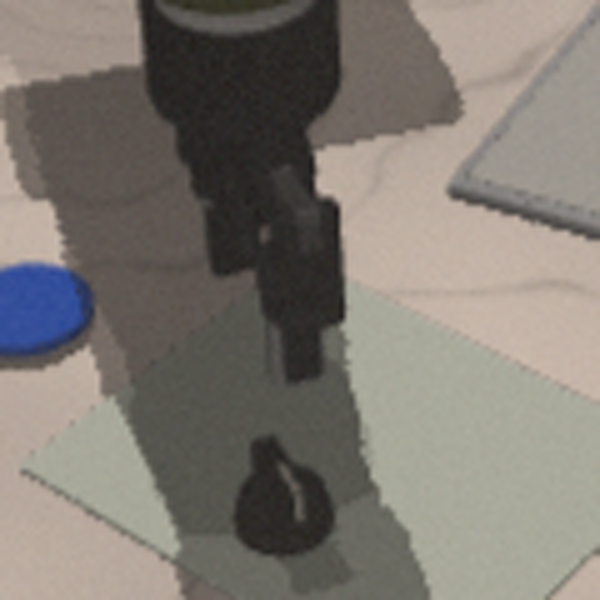

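Request:
{"name": "play_rows", "arguments": {"rows": [{"x": 0,"y": 10,"z": -3,"roll": 0},{"x": 0,"y": 25,"z": 0,"roll": 0},{"x": 0,"y": 25,"z": 0,"roll": 0},{"x": 0,"y": 20,"z": 0,"roll": 0},{"x": 0,"y": 10,"z": 0,"roll": 0},{"x": 0,"y": 5,"z": 0,"roll": 0},{"x": 0,"y": 1,"z": 0,"roll": 0},{"x": 0,"y": 0,"z": 0,"roll": 0},{"x": 0,"y": 0,"z": 0,"roll": 0},{"x": 0,"y": 0,"z": 0,"roll": 0}]}}

```text
time: 31.0
tool_pos: [0.5285, -0.3321, -0.0004]
orientation: [[0.543, 0.001, -0.84], [0.84, -0.001, 0.543], [-0.0, -1.0, -0.002]]
wrist_force: [0.6, -0.6, -0.9]
grip_width: 0.854
```

```bash
python3 d.py .5275 -.3306 -.003 147
```

```text
t 31.0 p [ 5.285e+02 -3.321e+02 -4.000e-01] head 147.13 tilt [ 0.08 -0.07] F [ 0.6 -0.6 -0.9] M [-0.03 -0.05  0.01] w 72.6 q [-0.69  0.55 -0.16  0.86 -0.   -1.69]
shift [0.7 2.6 1.7] roll 0.002
```

Request:
{"name": "play_rows", "arguments": {"rows": [{"x": 0,"y": 1,"z": 0,"roll": 0},{"x": 0,"y": 0,"z": 0,"roll": 0},{"x": 0,"y": 0,"z": 0,"roll": 0},{"x": 0,"y": 0,"z": 0,"roll": 0},{"x": 0,"y": 0,"z": 0,"roll": 0},{"x": 0,"y": 0,"z": 0,"roll": 0}], "claw": 0.65, "newtons": 20}}

```text
time: 31.6
tool_pos: [0.5281, -0.3318, -0.002]
orientation: [[0.543, 0.0, -0.84], [0.84, -0.0, 0.543], [-0.0, -1.0, -0.001]]
wrist_force: [-1.1, 1.9, 5.5]
grip_width: 0.473
```

```bash
python3 d.py .5275 -.3306 -.003 147;python3 v.py scene 230 270 310 350 pics/v16.png
```

```text
t 31.6 p [ 528.1 -331.8   -2. ] head 147.13 tilt [ 0.02 -0.02] F [-1.1  1.9  5.5] M [0.18 0.21 0.04] w 40.2 q [-0.69  0.55 -0.16  0.86 -0.   -1.69]
shift [0.7 1.  1.1] roll 0.002
```

View pics/v16.png

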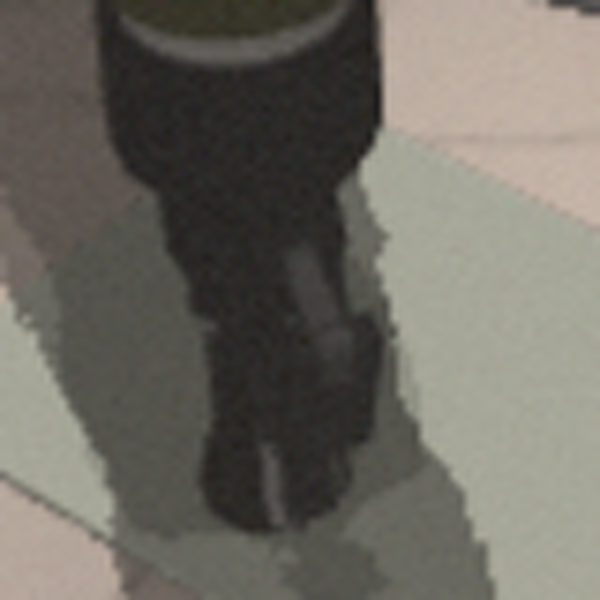

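Request:
{"name": "play_rows", "arguments": {"rows": [{"x": 0,"y": 0,"z": 0,"roll": 0},{"x": 0,"y": 0,"z": 0,"roll": 0},{"x": 0,"y": 0,"z": 0,"roll": 0},{"x": 0,"y": -5,"z": 0,"roll": 0},{"x": 0,"y": -20,"z": 0,"roll": 0},{"x": 0,"y": -25,"z": 0,"roll": 0},{"x": 0,"y": -10,"z": 0,"roll": 0},{"x": 0,"y": 0,"z": 0,"roll": 0.1},{"x": 0,"y": 0,"z": 0,"roll": 0.14},{"x": 0,"y": 0,"z": 0,"roll": 0.14}], "claw": 0.15}}

```text
time: 32.65
tool_pos: [0.5279, -0.3317, 0.0576]
orientation: [[0.819, 0.0, -0.574], [0.574, -0.0, 0.819], [-0.0, -1.0, -0.0]]
wrist_force: [-0.9, 0.3, -0.5]
grip_width: 0.847
```

Request:
{"name": "play_rows", "arguments": {"rows": [{"x": 0,"y": 0,"z": 0,"roll": 0.14},{"x": 0,"y": 0,"z": 0,"roll": 0.14},{"x": 0,"y": 0,"z": 0,"roll": 0.14},{"x": 0,"y": 0,"z": 0,"roll": 0.14},{"x": 0,"y": 0,"z": 0,"roll": 0.14},{"x": 0,"y": 0,"z": 0,"roll": 0.14},{"x": 0,"y": 0,"z": 0,"roll": 0.14},{"x": 0,"y": 0,"z": 0,"roll": 0.14},{"x": 0,"y": 0,"z": 0,"roll": 0.07},{"x": 0,"y": 0,"z": 0,"roll": 0}], "claw": 0.72}}

```text
time: 33.65
tool_pos: [0.5279, -0.3316, 0.0573]
orientation: [[0.84, -0.0, 0.542], [-0.542, 0.0, 0.84], [-0.0, -1.0, -0.0]]
wrist_force: [0.2, -0.6, -0.5]
grip_width: 0.283
```

```bash
python3 d.py .5281 -.3318 .02 57;python3 v.py scene 230 250 310 350 pics/v17.png
```

```text
t 33.65 p [ 527.9 -331.6   57.3] head 57.17 tilt [-0.01  0.01] F [ 0.2 -0.6 -0.5] M [ 0.01 -0.02 -0.01] w 24.1 q [-0.69  0.5  -0.09  0.98 -0.   -0.12]
shift [ 0.3 37.3 -0. ] roll 0.003
```

View pics/v17.png

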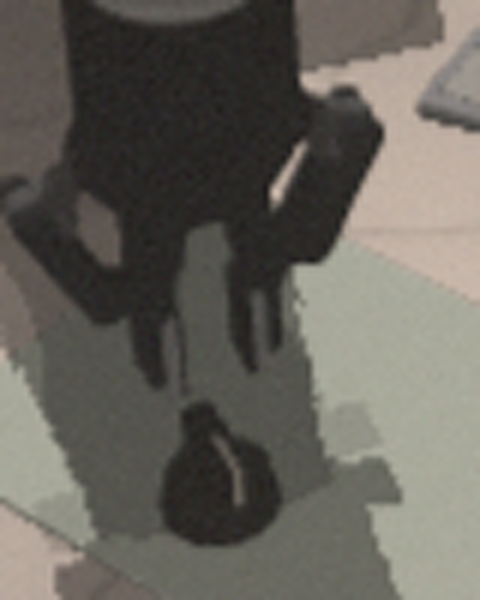

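Request:
{"name": "play_rows", "arguments": {"rows": [{"x": 0,"y": 10,"z": 0,"roll": 0},{"x": 0,"y": 14,"z": 0,"roll": 0},{"x": 0,"y": 8,"z": 0,"roll": 0},{"x": 0,"y": 3,"z": 0,"roll": 0},{"x": 0,"y": 2,"z": 0,"roll": 0},{"x": 0,"y": 0,"z": 0,"roll": 0},{"x": 0,"y": 0,"z": 0,"roll": 0}]}}

```text
time: 34.4
tool_pos: [0.5282, -0.3319, 0.021]
orientation: [[0.84, 0.001, 0.542], [-0.542, -0.001, 0.84], [0.001, -1.0, -0.0]]
wrist_force: [0.5, 0.2, -0.0]
grip_width: 0.28
```

```bash
python3 d.py .5281 -.3318 .02 57;python3 v.py scene 230 250 310 350 pics/v18.png
```

```text
t 34.4 p [ 528.2 -331.9   21. ] head 57.19 tilt [ 0.03 -0.03] F [ 0.5  0.2 -0. ] M [-0.02 -0.    0.02] w 23.8 q [-0.69  0.53 -0.13  0.91 -0.   -0.12]
shift [-0.2  1.  -0. ] roll 0.003
```

View pics/v18.png

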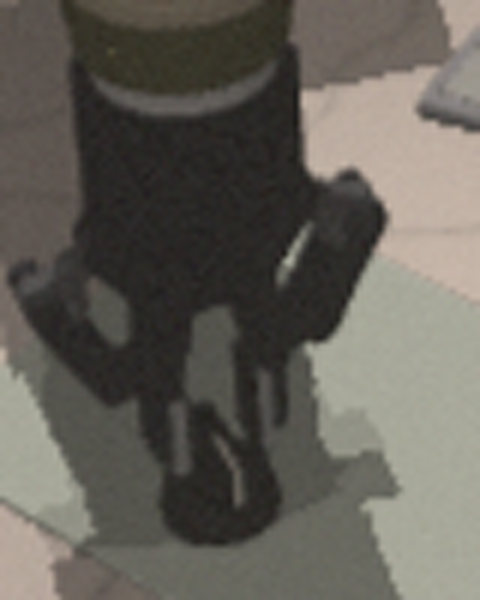

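Fingers straddle the bar. Lowering until they touch the skirt.

Request:
{"name": "play_rows", "arguments": {"rows": [{"x": 0,"y": 2,"z": 0,"roll": 0},{"x": 0,"y": 2,"z": 0,"roll": 0},{"x": 0,"y": 1,"z": 0,"roll": 0},{"x": 0,"y": 0,"z": 0,"roll": 0},{"x": 0,"y": 0,"z": 0,"roll": 0}]}}

```text
time: 34.95
tool_pos: [0.5279, -0.3316, 0.0156]
orientation: [[0.84, -0.0, 0.542], [-0.542, -0.0, 0.84], [0.0, -1.0, -0.0]]
wrist_force: [0.6, 0.5, -0.5]
grip_width: 0.28
```

```bash
python3 d.py .5281 -.3318 .02 57
```

```text
t 34.95 p [ 527.9 -331.6   15.6] head 57.18 tilt [-0. -0.] F [ 0.6  0.5 -0.5] M [-0.    0.   -0.02] w 23.8 q [-0.69  0.53 -0.14  0.9  -0.   -0.12]
shift [ 0.2 -4.4 -0. ] roll 0.003
```

Request:
{"name": "play_rows", "arguments": {"rows": [{"x": 0,"y": 0,"z": 0,"roll": 0},{"x": 0,"y": 0,"z": 0,"roll": 0},{"x": 0,"y": 0,"z": 0,"roll": 0},{"x": 0,"y": 0,"z": 0,"roll": 0},{"x": 0,"y": 0,"z": 0,"roll": 0}], "claw": 1, "newtons": 60}}

```text
time: 35.45
tool_pos: [0.5281, -0.3318, 0.0158]
orientation: [[0.84, 0.0, 0.542], [-0.542, -0.0, 0.84], [0.001, -1.0, -0.0]]
wrist_force: [0.1, 0.2, 2.6]
grip_width: 0.12
```

```bash
python3 d.py .5281 -.3318 .02 57
```

```text
t 35.45 p [ 528.1 -331.8   15.8] head 57.18 tilt [ 0.03 -0.02] F [0.1 0.2 2.6] M [-0.01 -0.04 -0.06] w 10.2 q [-0.69  0.53 -0.14  0.9  -0.   -0.12]
shift [-0.1 -4.2  0. ] roll 0.003
```

Request:
{"name": "play_rows", "arguments": {"rows": [{"x": 0,"y": -5,"z": 0,"roll": 0},{"x": 0,"y": -15,"z": 0,"roll": 0},{"x": 0,"y": -30,"z": 0,"roll": 0},{"x": 0,"y": -25,"z": 0,"roll": -0.1},{"x": 0,"y": -10,"z": 0,"roll": -0.14},{"x": 0,"y": 0,"z": 0,"roll": -0.14},{"x": 0,"y": 0,"z": 0,"roll": -0.14},{"x": 0,"y": 0,"z": 0,"roll": -0.14},{"x": 0,"y": 0,"z": 0,"roll": -0.03},{"x": 0,"y": 0,"z": 0,"roll": 0}], "newtons": 80}}

```text
time: 36.45
tool_pos: [0.5278, -0.3315, 0.1005]
orientation: [[0.993, -0.0, -0.115], [0.115, 0.0, 0.993], [-0.0, -1.0, 0.0]]
wrist_force: [0.3, 0.2, -0.7]
grip_width: 0.114
```

```bash
python3 d.py .4848 .1584 .1 96.77;python3 v.py scene 230 230 330 330 pics/v19.png
```

```text
t 36.45 p [ 527.8 -331.5  100.5] head 96.6 tilt [-0.02  0.01] F [ 0.3  0.2 -0.7] M [-0.02  0.02 -0.02] w 9.7 q [-0.69  0.46 -0.03  1.08 -0.   -0.8 ]
shift [ 13.6   0.6 491.6] roll -0.003
```

View pics/v19.png

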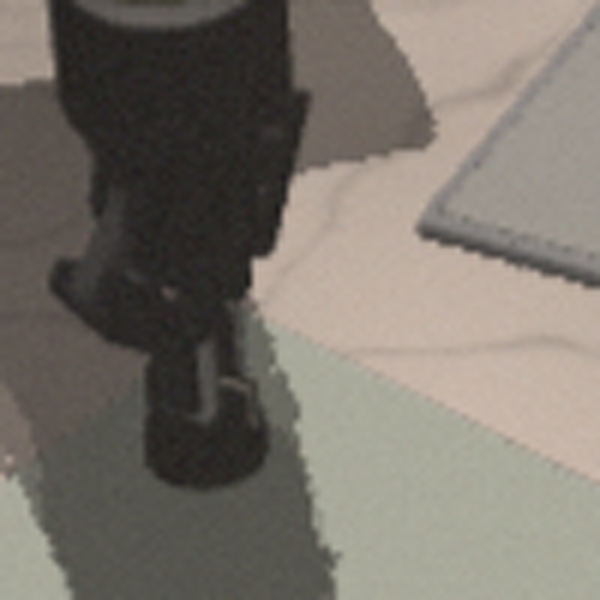

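```bash
python3 - <<'E'
from h import *
for n,(u0,v0,u1,v1) in(("top",(253,246,267,262)),("scene",(348,210,364,230))):
    f=grab_frame(n);p=np.array(f["pixels"]).astype(int);d=(p[...,2]-p[...,0])[v0:v1,u0:u1];print(d)
    w=np.clip(d-15,0,None)*1.;yy,xx=np.mgrid[v0:v1,u0:u1]
    c=np.array([(w*xx).sum(),(w*yy).sum()])/w.sum();print(c,ray(f,c,.031),ray(f,c,.021),"pred",proj(f,[.4848,.1584,.031]))
E
```

```text
[[ 9  9 10 10  9  7  6 10 11  8  9  9  9 10]
 [ 5  8 11 10  9  9  9  9  9  9  8  9  9 10]
 [10 10  8 10  9  9  9 10 11  9  8 10  8  9]
 [ 9  8  9 11  8  9  9  9  9 11  9  9 11  9]
 [ 9 10 10 10  8  7  5  5  5  9  8 10 10  8]
 [ 8  9 10  4  3  3  3  2  1  6  4  9 10  9]
 [ 9 11  9  2  0  8  5 14  1  3  7  9  9  9]
 [ 8 11  2  2 13 47 44 54  1  5  2  3 12 11]
 [10 11  2  3 53 99 98 92 24  3  5  4 10  8]
 [11 10  4  3  1 88 87 39 27  0  6  2 10 10]
 [10 10  3  2  1 16 21 13  9  4  5  3  9  8]
 [ 9 10  7  0  1  2  3  4  2  3  5  5 11 10]
 [11 10 10  6  5  3  5  4  6  3  8  9 10  8]
 [10 10  8 11  8  7  6  8  5  8 10  9  9  9]
 [ 8 10 10 10 10  8  9  9  9  9  8  9  9  9]
 [10 10  9  9 10  9 10  9  9  9  9  9  8 10]]
[258.85492228 254.16407599] [0.48311003 0.15805028 0.031     ] [0.48448053 0.15919353 0.021     ] pred [258.75198937 253.59615815]
[[ 7 13 13 15 15 14 15 15 15 13 15 15 14 14 13 14]
 [11 13 13 15 13 14 13 13 13 16 12 14 12 14 12 14]
 [15 14 11 14 13 12 12 15 15 14 14 13 14 13 13 13]
 [16 14 13 14 12 15 14 14 14 12 14 13 14 15 16 15]
 [14 14 13 13 16 12 15 14 13 14 15 13 14 13 
[... 201 characters left out ...]
14 16 14]
 [16 12 12 11 15 13 15 46 69 56 17 13 14 14 15 11]
 [15 15 12 13 13 13 15 34 45 35 17 15 15 13 14 11]
 [15 13 16 15 13 13 13 36 42 36 15 13 12 14 14 14]
 [14 13 14 15 11  9  8 38 40 36 14  8 11 10 13 15]
 [14 14 12 13  5  8  8 44 38 33 11  7  7 10 14 12]
 [15 13 14  9  9  4  6 31 39 14  8  9  6  7 12 13]
 [13 11 12 13  7  4  8 14 14  7  4  8  9  8 14 14]
 [21 19 11 14 13  9  8  8  8  5  9  6 11 11 12 16]
 [16 13 10 14 16 10 13 13 10 10 10 12 13 12 14 14]
 [ 8  8  7 10 10 12 13 14 12 12 13 13 13 15 14 12]
 [ 5  6  9  9  7 14 13 14 12 14 12 12 14 11 13 15]]
[355.8588064 220.0014556] [0.48813483 0.14817718 0.031     ] [0.48072421 0.16249347 0.021     ] pred [356.54866333 218.08506241]
```

Request:
{"name": "play_rows", "arguments": {"rows": [{"x": 0,"y": 0,"z": 15,"roll": -0.003},{"x": 1,"y": 0,"z": 30,"roll": 0},{"x": 1,"y": 0,"z": 42,"roll": 0},{"x": 1,"y": 0,"z": 42,"roll": 0},{"x": 1,"y": 0,"z": 42,"roll": 0},{"x": 1,"y": 0,"z": 42,"roll": 0},{"x": 1,"y": 0,"z": 42,"roll": 0},{"x": 1,"y": 0,"z": 42,"roll": 0},{"x": 1,"y": 0,"z": 42,"roll": 0},{"x": 1,"y": 0,"z": 42,"roll": 0}]}}

```text
time: 37.6
tool_pos: [0.49, 0.05, 0.1008]
orientation: [[0.993, 0.0, -0.12], [0.12, 0.0, 0.993], [0.0, -1.0, 0.0]]
wrist_force: [1.4, 0.1, -0.4]
grip_width: 0.112
```

Request:
{"name": "play_rows", "arguments": {"rows": [{"x": 1,"y": 0,"z": 42,"roll": 0},{"x": 1,"y": 0,"z": 35,"roll": 0},{"x": 1,"y": 0,"z": 20,"roll": 0},{"x": 1,"y": 0,"z": 11,"roll": 0},{"x": 0,"y": 0,"z": 0,"roll": 0},{"x": 0,"y": 0,"z": 0,"roll": 0},{"x": 0,"y": 0,"z": 0,"roll": 0},{"x": 0,"y": 0,"z": 0,"roll": 0}]}}

```text
time: 38.4
tool_pos: [0.4824, 0.1543, 0.1005]
orientation: [[0.993, -0.0, -0.118], [0.118, -0.0, 0.993], [-0.0, -1.0, -0.0]]
wrist_force: [0.3, -0.4, -1.2]
grip_width: 0.112
```

```bash
python3 d.py .485 .1584 .05 96.77
```

```text
t 38.4 p [482.4 154.3 100.5] head 96.78 tilt [-0.   -0.02] F [ 0.3 -0.4 -1.2] M [-0.02 -0.   -0.  ] w 9.5 q [ 0.15  0.25 -0.34  0.98 -0.    0.03]
shift [ 3.1 50.5  3.7] roll 0.0
```

Request:
{"name": "play_rows", "arguments": {"rows": [{"x": 3.1,"y": 10,"z": 3.7,"roll": 0},{"x": 0,"y": 20,"z": 0,"roll": 0},{"x": 0,"y": 14,"z": 0,"roll": 0},{"x": 0,"y": 8,"z": 0,"roll": 0},{"x": 0,"y": 2,"z": 0,"roll": 0},{"x": 0,"y": 0,"z": 0,"roll": 0},{"x": 0,"y": 0,"z": 0,"roll": 0},{"x": 0,"y": 0,"z": 0,"roll": 0},{"x": 0,"y": 0,"z": 0,"roll": 0}]}}

```text
time: 39.3
tool_pos: [0.4854, 0.1595, 0.0471]
orientation: [[0.993, 0.001, -0.12], [0.12, 0.0, 0.993], [0.001, -1.0, -0.0]]
wrist_force: [-0.1, 0.6, -1.4]
grip_width: 0.109
```

```bash
python3 d.py .485 .1584 .04 96.77;python3 v.py scene 320 180 390 250 pics/v20.png
```

```text
t 39.3 p [485.4 159.5  47.1] head 96.89 tilt [0.07 0.01] F [-0.1  0.6 -1.4] M [-0.02  0.   -0.01] w 9.3 q [ 0.16  0.31 -0.41  0.85 -0.    0.04]
shift [-0.5  7.1 -1.1] roll 0.002
```

View pics/v20.png

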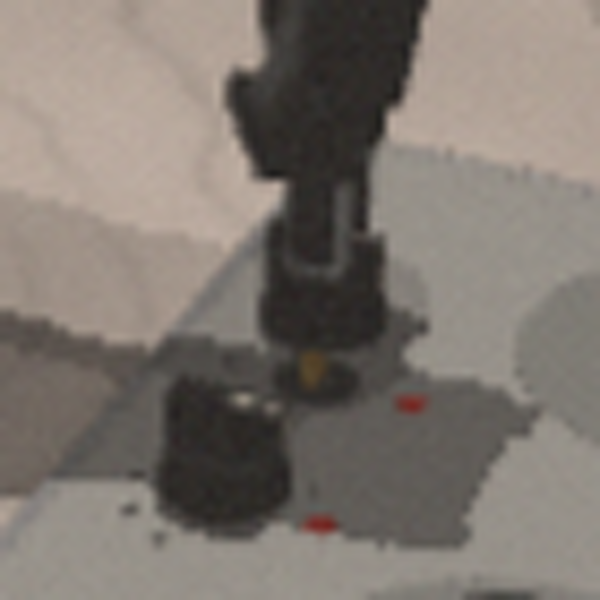

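Request:
{"name": "play_rows", "arguments": {"rows": [{"x": -0.5,"y": 1,"z": -1.1,"roll": 0},{"x": 0,"y": 1,"z": 0,"roll": 0},{"x": 0,"y": 1,"z": 0,"roll": 0},{"x": 0,"y": 1,"z": 0,"roll": 0},{"x": 0,"y": 0.5,"z": 0,"roll": 0},{"x": 0,"y": 0,"z": 0,"roll": 0},{"x": 0,"y": 0,"z": 0,"roll": 0}]}}

```text
time: 40.05
tool_pos: [0.4845, 0.1583, 0.042]
orientation: [[0.993, -0.0, -0.12], [0.12, -0.0, 0.993], [-0.0, -1.0, -0.0]]
wrist_force: [0.4, 0.3, -0.5]
grip_width: 0.11
```

```bash
python3 d.py .485 .1584 .04 96.77
```

```text
t 40.05 p [484.5 158.3  42. ] head 96.89 tilt [-0. -0.] F [ 0.4  0.3 -0.5] M [-0.02 -0.04 -0.01] w 9.3 q [ 0.16  0.32 -0.41  0.84 -0.    0.04]
shift [0.5 2.  0.1] roll 0.002
```

Request:
{"name": "play_rows", "arguments": {"rows": [{"x": 0,"y": 1,"z": 0,"roll": 0.002},{"x": 0,"y": 1,"z": 0,"roll": 0},{"x": 0,"y": 0,"z": 0,"roll": 0},{"x": 0,"y": 0,"z": 0,"roll": 0}]}}

```text
time: 40.45
tool_pos: [0.4845, 0.1582, 0.04]
orientation: [[0.993, -0.0, -0.118], [0.118, -0.0, 0.993], [-0.0, -1.0, -0.0]]
wrist_force: [1.0, 0.2, -1.4]
grip_width: 0.112
```

```bash
python3 d.py .485 .1584 .04 96.77
```

```text
t 40.45 p [484.5 158.2  40. ] head 96.77 tilt [-0.01 -0.01] F [ 1.   0.2 -1.4] M [-0.02  0.06 -0.03] w 9.5 q [ 0.16  0.32 -0.42  0.84 -0.    0.04]
shift [ 0.5 -0.   0.1] roll 0.0
```

Request:
{"name": "play_rows", "arguments": {"rows": [{"x": 0,"y": 1,"z": 0,"roll": 0},{"x": 0,"y": 1,"z": 0,"roll": 0},{"x": 0,"y": 1,"z": 0,"roll": 0},{"x": 0,"y": 0,"z": 0,"roll": 0},{"x": 0,"y": 0,"z": 0,"roll": 0}]}}

```text
time: 40.95
tool_pos: [0.4845, 0.1583, 0.037]
orientation: [[0.993, -0.0, -0.118], [0.118, -0.0, 0.993], [-0.0, -1.0, -0.0]]
wrist_force: [0.1, 0.4, -1.2]
grip_width: 0.11
```

```bash
python3 d.py .485 .1584 .04 96.77
```

```text
t 40.95 p [484.5 158.3  37. ] head 96.77 tilt [-0.01 -0.01] F [ 0.1  0.4 -1.2] M [-0.04  0.03  0.01] w 9.4 q [ 0.16  0.32 -0.42  0.83 -0.    0.04]
shift [ 0.5 -3.   0.1] roll 0.0
```

Sliding freely onto the stem. Continuing toward fully on (reading about 28.8).

Request:
{"name": "play_rows", "arguments": {"rows": [{"x": 0,"y": 1.5,"z": 0,"roll": 0},{"x": 0,"y": 1.5,"z": 0,"roll": 0},{"x": 0,"y": 1.5,"z": 0,"roll": 0},{"x": 0,"y": 1.5,"z": 0,"roll": 0},{"x": 0,"y": 0,"z": 0,"roll": 0},{"x": 0,"y": 0,"z": 0,"roll": 0}]}}

```text
time: 41.55
tool_pos: [0.4845, 0.1582, 0.031]
orientation: [[0.993, -0.0, -0.118], [0.118, -0.0, 0.993], [-0.0, -1.0, -0.0]]
wrist_force: [0.7, 0.9, -0.5]
grip_width: 0.109
```

```bash
python3 d.py .485 .1584 .03 96.77;python3 v.py scene 320 180 390 250 pics/v21.png
```

```text
t 41.55 p [484.5 158.2  31. ] head 96.77 tilt [-0.01 -0.01] F [ 0.7  0.9 -0.5] M [ 0.03 -0.03 -0.  ] w 9.3 q [ 0.16  0.33 -0.43  0.81 -0.    0.04]
shift [0.5 1.  0.1] roll 0.0
```

View pics/v21.png

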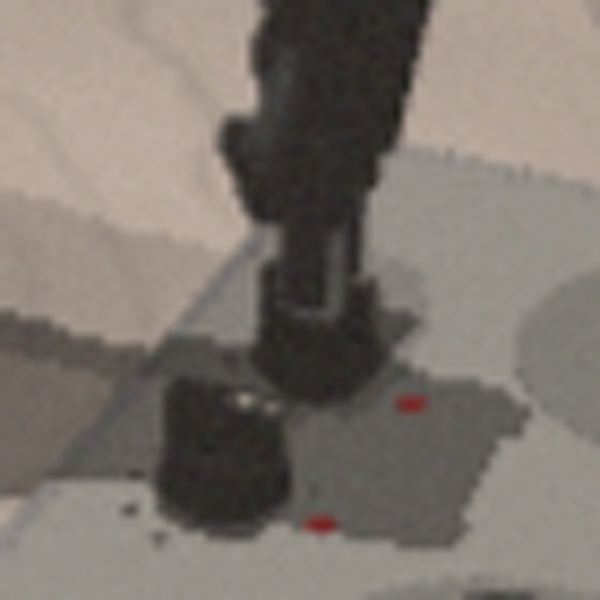

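Request:
{"name": "play_rows", "arguments": {"rows": [{"x": 0,"y": 1,"z": 0,"roll": 0},{"x": 0,"y": 1,"z": 0,"roll": 0},{"x": 0,"y": 1,"z": 0,"roll": 0},{"x": 0,"y": 1,"z": 0,"roll": 0},{"x": 0,"y": 0,"z": 0,"roll": 0},{"x": 0,"y": 0,"z": 0,"roll": 0}], "newtons": 120}}

```text
time: 42.2
tool_pos: [0.4847, 0.1583, 0.0275]
orientation: [[0.993, 0.001, -0.118], [0.118, -0.0, 0.993], [0.001, -1.0, -0.0]]
wrist_force: [-1.1, 0.8, 5.0]
grip_width: 0.099
```

```bash
python3 d.py .485 .1584 .03 96.77
```

```text
t 42.2 p [484.7 158.3  27.5] head 96.77 tilt [ 0.03 -0.  ] F [-1.1  0.8  5. ] M [-0.08  0.36  0.  ] w 8.4 q [ 0.16  0.33 -0.43  0.8  -0.    0.04]
shift [ 0.3 -2.5  0.1] roll 0.0
```

Request:
{"name": "play_rows", "arguments": {"rows": [{"x": 0,"y": 1,"z": 0,"roll": 0},{"x": 0,"y": 1,"z": 0,"roll": 0},{"x": 0,"y": 1,"z": 0,"roll": 0},{"x": 0,"y": 0,"z": 0,"roll": 0},{"x": 0,"y": 0,"z": 0,"roll": 0}]}}

```text
time: 42.7
tool_pos: [0.4848, 0.1583, 0.0249]
orientation: [[0.993, 0.001, -0.118], [0.118, -0.0, 0.993], [0.001, -1.0, -0.0]]
wrist_force: [-3.4, -0.4, 8.2]
grip_width: 0.092
```

```bash
python3 d.py .485 .1584 .03 96.77
```

```text
t 42.7 p [484.8 158.3  24.9] head 96.78 tilt [ 0.05 -0.  ] F [-3.4 -0.4  8.2] M [-0.07  0.63 -0.06] w 7.8 q [ 0.16  0.34 -0.44  0.8  -0.    0.04]
shift [ 0.3 -5.1  0.1] roll 0.0
```

Request:
{"name": "play_rows", "arguments": {"rows": [{"x": 0,"y": 1,"z": 0,"roll": 0},{"x": 0,"y": 1,"z": 0,"roll": 0},{"x": 0,"y": 0,"z": 0,"roll": 0},{"x": 0,"y": 0,"z": 0,"roll": 0}]}}

```text
time: 43.1
tool_pos: [0.4849, 0.1583, 0.0237]
orientation: [[0.993, 0.001, -0.118], [0.118, -0.0, 0.993], [0.001, -1.0, -0.0]]
wrist_force: [-5.9, -1.2, 15.4]
grip_width: 0.092
```

```bash
python3 d.py .485 .1584 .03 96.77
```

```text
t 43.1 p [484.9 158.3  23.7] head 96.78 tilt [ 0.08 -0.  ] F [-5.9 -1.2 15.4] M [-0.18  1.01  0.  ] w 7.8 q [ 0.16  0.34 -0.44  0.79 -0.    0.04]
shift [ 0.2 -6.3  0.1] roll 0.0
```

Request:
{"name": "play_rows", "arguments": {"rows": [{"x": 0,"y": 1,"z": 0,"roll": 0},{"x": 0,"y": 0.5,"z": 0,"roll": 0},{"x": 0,"y": 0,"z": 0,"roll": 0},{"x": 0,"y": 0,"z": 0,"roll": 0},{"x": 0,"y": 0,"z": 0,"roll": 0}]}}

```text
time: 43.6
tool_pos: [0.485, 0.1583, 0.0235]
orientation: [[0.993, 0.002, -0.118], [0.118, 0.0, 0.993], [0.002, -1.0, -0.0]]
wrist_force: [-7.9, -1.6, 25.6]
grip_width: 0.098
```

```bash
python3 d.py .485 .1584 .03 96.77;python3 v.py scene 320 180 420 270 pics/v22.png;python3 v.py top 195 160 355 290 pics/v22t.png
```

```text
t 43.6 p [485.  158.3  23.5] head 96.78 tilt [0.12 0.  ] F [-7.9 -1.6 25.6] M [-0.38  1.71  0.02] w 8.3 q [ 0.16  0.34 -0.44  0.79 -0.    0.04]
shift [ 0.  -6.5  0. ] roll 0.0
```

View pics/v22.png

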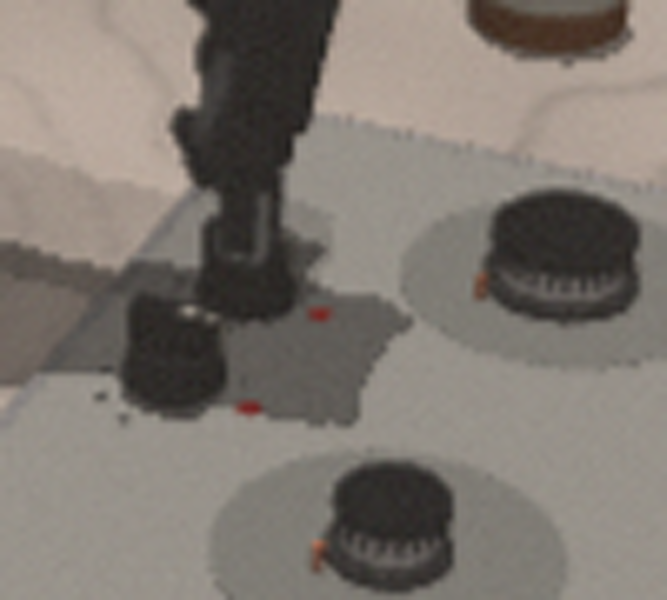

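View pics/v22t.png

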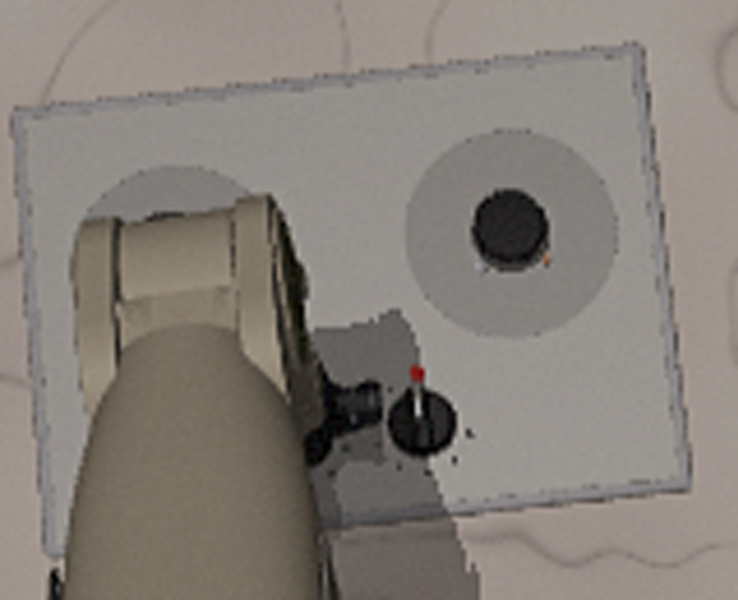

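The extra 1.5 mm of command added 10 N for only 0.2 mm of travel, so the stem is on its stop. Both caps are flat, and the other knob is clear and still at its original height. Handing in.

```bash
python3 -c "
from plant import close_job
print(close_job())"
```

```text
the job is handed in; nothing more can be done
None
```

I handed the job in at about 43.7 s of the 72 s, with both caps in their burners and the knob on the bare stem, held pressed down at the end.

- **Caps:** I placed the large black cap first, then the small one. Both stopped within about 0.3 mm of the expected home height with about 5.5 N of contact, and both looked flat in the scene view after I let go.
- **Knob:** The pointer was turned to the off dot, yaw 6.8° against a measured hob yaw of 6.8°. It slid onto the stem without resistance. The spring engaged at a TCP reading of about 28, and the stop came at about 23.6 mm, against 23.8 expected. The last check showed 25.6 N of push and a 120 N grip, and the extra push barely moved it.
- **Left alone:** In the last picture the other knob still pointed at its dot and looked at its normal height. The gripper stayed clear of the jar, mug and brush, but I did not re-measure their positions.
- **Disagreement:** The fingertips stood about 30 mm higher relative to the reported TCP than the given 25 mm implies. My first closing therefore passed above the large cap, and I then found all heights by contact. The stem itself was hidden by the knob at the end, so that it is fully pressed rests on force and height, not on a picture.

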